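# Close a clock case in the screw press

## Robot

A 7-joint arm with a two-finger parallel gripper is mounted at the origin on a cart in front of the work surface, level with it; the furniture and walls round the work are solid. World frame = base frame: x ahead of the robot, y to its left, z up, the work surface at z = 0. Lengths are in m, angles in degrees, forces in N, time in s.
With the tool pointing down it reaches from about 0.425 to 0.975 m from the base axis. Payload 16.7 kg.
Tool frame: the origin (TCP) lies at the very end of the fingers, on their centre line; the grasp point (between the pads) lies 19 mm behind it (manip.pinch_z is the distance from the TCP to the grasp point, in m); z points along the fingers, y is the direction in which the jaws open and shut (so a half turn about z gives the same grasp; the last joint's range is limited). The gripper opens to 85 mm and grips with 20 to 120 N. Pads are 22 mm wide; open, the fingers measure 114 mm over their backs; the gripper's body (76 mm by 85 mm) begins 54 mm behind the grasp point. The pads swing forward as they close: fully open they stand 13 mm farther back than shut.
Start: joints at [-72.221, 24.414, 4.234, 92.017, -1.954, 63.644, -3.845], TCP at [0.3, 0.605, 0.231] pointing down, gripper open.
Joint ranges: [-163.25, 163.25], [-28.42, 122.38], [-70.27, 78.77], [12.13, 141.07], [-58.53, 238.53], [9.26, 117.41], [-156.51, 156.51]. Speed limits (degrees/s): [108.29, 108.29, 136.94, 136.94, 172.46, 172.46, 172.46].

## Interface

Orientations are given as a 3x3 rotation matrix whose columns are the frame's x, y, z axes.
In Python, from plant import readout, get_image, job_done, regions_of, manip gives the robot as it stands. The module is installed in compiled form; this text tells all that it offers.
- The arm moves only by the tool apply_moves, never from a script. Its argument "commands" is a list of rows, each a list of 3 entries, a list of its own where there are three numbers: the shift along the world's x, y, z in mm, then the turn about the world's z in degrees, then the opening, from -1 (shut) to 1 (fully open), so that 0 is half open. In form: [[[tx, ty, tz], twist, claw], ...]. A call has 1 to 12 rows; each row shifts and turns the commanded pose from where the row before left it; what a row does not reach is not made up. A row lasts 1/10 s, in which the tool goes at most 50 mm and 8.59 degrees, less where a joint would pass 70% of its speed; a pose out of reach is approached as far as the arm can. A call with a gripper value outside its range is refused whole. The fingers move at their own pace and stop on an object; the grip force is fixed at half the most. Time passes only in rows, so rows that do not move let the fingers close. It gives the time, the measured TCP pose, the force and the opening at its end, in the units of the state.
- readout.get_state(): the state, without advancing time (a new reading comes with each control period).
- get_image(name): name is "scene" or "top" or "wrist"; returns a dict with "image" (384x512x3 uint8, blue, green, red), "fx", "fy", "cx", "cy" (pixels), "eye" and "rotation" of the camera in the world. Camera axes: x right, y down, z forward; pixel columns grow to the right and rows downward; lengths in m; the calibration is good to about 2 mm. A picture is of the moment at which its call begins. There is no depth.
- job_done(): hands the job in, once; it reports no verdict.
Trained networks look in a picture, given as the dict that the camera call returned (one of the last four; its "shot" number tells which), for a name from the list of things; names that differ only in an ending like _2 or _b are one class to them, and where a whole thing is asked for, a point or a joint stands for the part that bears it (a point fixed in the world has none). Each returns a list of dicts, best first, with "conf" (0 to 1); they miss things now and then, are a little off and sometimes report something else, mostly with a low value. They report only what shows in the picture. A call takes as long as a camera call.
- regions_of(picture, target): "mask" (384x512 bool, what is visible of it) and "rect" ([centre column, centre row, width, height] in pixels, round what is visible of it).
The state is a dict: "time": time; "joint_positions": joint angles; "qd": joint speeds; "tau": joint torques, N m; "tcp_pos": TCP position; "tool_rot": TCP orientation; "contact_force": force on the tool from outside, world axes, zero at the start; "torque": the same for the moment, N m; "width": finger opening in m.
Only numpy, scipy, OpenCV 4.12 (cv2) and the standard library are available. Lean on these libraries where they do the work, as an engineer would, in place of code of your own. Each camera call takes 0.05 s, during which the arm holds its last target.

## Task

Close the clock case in the screw press: push the shuttle with the case all the way in against its stop, so that the case stands under the platen, then crank the handwheel clockwise to bring the platen down until its pointer is level with the index on the rule, which presses the back on. Do not crank past the index, or the seal is crushed; let go of everything and leave the other things on the bench where they lie.

Things in the scene. Friction and masses are not known exactly. Their poses are not given: they have to be found in the camera images.
- press: Grey cast screw press, frame 185 mm high with the handwheel on top at 226 to 235 mm, fixed to the bench. Origin on the bench under the screw axis; z up; its column stands at +x (away from the robot), the open front is at -x; the shuttle way (bed 30 mm high, steel strips 8 mm high along both sides) runs along y, from y -195 mm to an end stop at +y. Way extension to the right (-y).
- screw_axis (a point): Point on the vertical screw axis of the press, 40 mm above the bench: where the middle of the case's underside stands when the shuttle is home.
- shuttle: Loose grey alloy slide plate 84 x 190 x 10 mm, 0.5 kg, between the strips with 2 mm play each side. Origin on its underside below the middle of the round nest (5 mm rim) that holds the case; its length runs along its y, from +48 mm (this end meets the stop when the nest is under the screw) to -142 mm. It starts 65 to 100 mm out to the press's -y side. Slides with a few newtons.
- push_plate (a point): Middle of the outer (-y) face of the shuttle's upright push plate (141 mm to -y of the nest's middle, so 141 mm from the screw axis when home), 64 mm wide along x, 8 mm thick, from 8 to 54 mm above the shuttle's underside (38 to 84 mm above the bench). Push this face along the shuttle's +y.
- case_mid (a point): Middle (half-way up, 20 mm over its underside) of the loose steel clock case, a drum 72 mm across standing in the nest; closed it is 40 mm high. Never needs to be touched by the gripper.
- back (a joint): Travel of the case's press-on back (flat cap 73 mm across on top of the case): 0 = started only, 6 mm proud; 0.006 m = pressed home on the seal; more crushes the seal (ends at 0.0095). Moves under 8 N from the platen and stays.
- ram (a joint): Travel of the ram with the platen, pointer, screw and handwheel, m, growing downward (0 to 0.037).
- pointer_tip (a point): Tip of the small dark pointer fixed to the left (+y) side of the platen (disc 72 mm across), 6 mm above the platen's pressing face; moves down with the ram.
- index_tip (a point): Tip of the dark index clip screwed to the upright graduated rule (ticks every 5 mm) at the left of the platen, pointing at the pointer, 86 mm above the bench. The pointer starts 22 to 31 mm above it.
- wheel (a joint): Angle of the handwheel, rad, growing clockwise seen from above. One clockwise turn (6.283) lowers the ram and the wheel itself by 10 mm; the screw holds where it is left.
- wheel_centre (a point): Centre of the handwheel (dark, level, 116 mm across, rim 12 mm thick) on the screw axis, at the rim's mid-height; sinks with the ram.
- handle_mid (a point): Grasp point of the upright black crank handle on the wheel: 19 mm thick, standing from 11 to 64 mm over the rim's mid-height; this point is 41 mm over it and 46 mm from the screw axis. The handle spins freely on its pin, so it can be held without turning the hand while it is led round in a circle (and down with the wheel). It takes about 3 N sideways.
- side_cutter: Bystander: dark side-cutting pliers, 134 mm long, lying on the bench. Origin under its middle.
- vernier_caliper: Bystander: steel vernier caliper, 200 mm long, lying on the bench left of the press. Origin under its middle.
- tin_round: Bystander: round tin 69 mm across, 25 mm high, behind the press. Origin under its middle.
- solder_spool: Bystander: flat spool of solder wire, 51 mm across, 24 mm high, behind the press. Origin under its middle.

How it is judged (in metres and radians):
On the way:
1. the shuttle is home: the case stands under the screw within 6 mm, with the platen still up (horizontal distance between case_mid and screw_axis below 0.006 m and z of pointer_tip in the frame of index_tip above 0.012 m), for 0.2 s.
At the end, for the whole second after the job is handed in: The case stands upright in the shuttle under the screw (axis within 7 mm), the platen's pointer is level with the index within 2 mm, the back is pressed on and the handwheel is still (horizontal distance between case_mid and screw_axis below 0.007 m and z of pointer_tip in the frame of index_tip between -0.002 and 0.002 m and value of joint back above 0.003 m and angle between case_mid's own z axis and vertical below 0.06 rad and velocity of joint wheel between -0.05 and 0.05 rad/s); the robot touches nothing.
It fails at once if the platen is cranked more than 3.5 mm below the index (the seal is crushed) (z of pointer_tip in the frame of index_tip below -0.0035 m).
It fails at once if the case is tipped (angle between case_mid's own z axis and vertical above 0.25 rad).
It fails at once if a bystander is moved by more than 30 mm (distance of any of side_cutter, vernier_caliper, tin_round, solder_spool from where it was at the start of the episode above 0.03 m).
It also fails if it takes over 72 s, if anything falls off the work surface, if the arm or the gripper's body presses on something with over 40 N, if the wrist force passes 120 N, or if a joint passes its speed limit or range.

## Working session

There is one attempt and no reset: what is moved stays moved. The work goes in short steps, Python scripts to look and compute and a tool call to move; the robot and the scene stay as the last step left them, time stands still between calls to the robot, and variables do not carry over. Pictures are saved under pics/ and viewed, and the job is handed in when it is done.

Besides the shell and the picture viewer there is one more tool, called after "Emit:" as name(argument=value, ...), one argument or row to a line, values as JSON. apply_moves: Moves the arm, as the interface text tells. Its arguments: {"type":"object","properties":{"commands":{"type":"array","items":{"type":"array"}}},"required":["commands"]}

```bash
mkdir -p pics
cat > h.py <<'E'
import numpy as np, cv2
from plant import readout, get_image, job_done, regions_of, manip
def proj(p,P):
    c=np.array(p['rotation']).T@(np.array(P)-np.array(p['eye'])); return p['fx']*c[0]/c[2]+p['cx'],p['fy']*c[1]/c[2]+p['cy']
def ray(p,u,v):
    d=np.array(p['rotation'])@np.array([(u-p['cx'])/p['fx'],(v-p['cy'])/p['fy'],1.]); return np.array(p['eye']),d
def atz(p,u,v,z):
    e,d=ray(p,u,v); return e+d*(z-e[2])/d[2]
E
python3 - <<'E'
from h import *
s=readout.get_state(); print(s['time'],s['tcp_pos'],s['tool_rot'],s['width'],manip.pinch_z)
for n in ['scene','top']:
    p=get_image(n); cv2.imwrite(f'pics/{n}0.png',p['image']); print(n,p['fx'],p['fy'],p['cx'],p['cy'],p['eye'],np.array(p['rotation']).round(3).tolist())
    for t in ['press','shuttle','push_plate','case_mid','wheel','handle_mid','pointer_tip','index_tip','side_cutter','vernier_caliper']:
        for r in regions_of(p,t)[:2]: print(n,t,round(r['conf'],2),np.round(r['rect'],1), r['mask'].sum())
E
```

```text
0.0 [0.29936429 0.60450123 0.23059072] [[-8.96141930e-01  4.43767253e-01 -5.16749257e-04]
 [ 4.43767545e-01  8.96141071e-01 -1.24403038e-03]
 [-8.89797107e-05 -1.34414433e-03 -9.99999093e-01]] 0.085457299112841 0.0187
scene 403.3150978127894 403.3150978127894 253.1070166916021 191.9832439558444 [-0.32154447 -0.71543966  0.73685432] [[0.638, -0.335, 0.694], [-0.77, -0.275, 0.575], [-0.002, -0.901, -0.434]]
scene press 0.61 [234.3 206.2  74.3 111.2] 2755
scene shuttle 0.56 [252.8 242.9  58.1  26.4] 627
scene push_plate 0.72 [253.3 242.1  62.4  25. ] 657
scene case_mid 0.83 [240.8 225.7  14.4  25.2] 407
scene wheel 0.92 [224.2 166.4  35.5  27.3] 575
scene wheel 0.3 [226.1 182.6  38.9  55.8] 696
scene pointer_tip 0.67 [223.9 183.   39.1  59.4] 639
scene pointer_tip 0.28 [231.1 207.9  69.3 102.6] 2642
scene index_tip 0.56 [233.9 207.9  68.6 111.2] 2922
scene side_cutter 0.86 [313.9 290.8  38.5  26.6] 268
scene side_cutter 0.68 [209.8 163.5   7.5  21.2] 82
scene vernier_caliper 0.56 [171.6 219.3  47.6  23.2] 238
top 373.6831783231258 373.6831783231258 261.806106566066 194.58523621393454 [0.56057343 0.02676862 1.11432085] [[-0.005, -1.0, 0.027], [-1.0, 0.005, -0.008], [0.008, -0.027, -1.0]]
top press 0.94 [244.7 209.4 102.6  66.8] 3313
top press 0.66 [267.2 215.1  64.6  28.6] 1283
top shuttle 0.77 [271.9 216.2  59.2  24.5] 1161
top shuttle 0.56 [221.2 218.7  49.   56.7] 1125
top push_plate 0.66 [270.6 215.6  58.6  29.6] 1193
top case_mid 0.75 [252.1 217.1  23.8  24.8] 448
top wheel 0.83 [221.6 217.9  48.9  52.9] 898
top wheel 0.27 [202.5 231.   10.8  10.8] 64
top handle_mid 0.42 [199.3 231.1   6.4   6.3] 66
top pointer_tip 0.55 [218.8 218.6  49.6  52.6] 1085
top pointer_tip 0.27 [193.  151.4  20.8  18.9] 421
top index_tip 0.7 [247.1 210.3  99.4  62.8] 3176
top side_cutter 0.71 [355.  231.4  48.   15.6] 256
top vernier_caliper 0.77 [147.2 232.8  17.3  65.3] 568
```

Run:
```python
import cv2
a=cv2.imread('pics/scene0.png'); cv2.imwrite('pics/scene0c.png',cv2.resize(a[120:320,140:360],None,fx=3.5,fy=3,interpolation=cv2.INTER_CUBIC)[:600])
a=cv2.imread('pics/top0.png'); cv2.imwrite('pics/top0c.png',cv2.resize(a[130:290,130:390],None,fx=3,fy=3,interpolation=cv2.INTER_CUBIC))
```

```text
(no output)
```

View pics/scene0c.png

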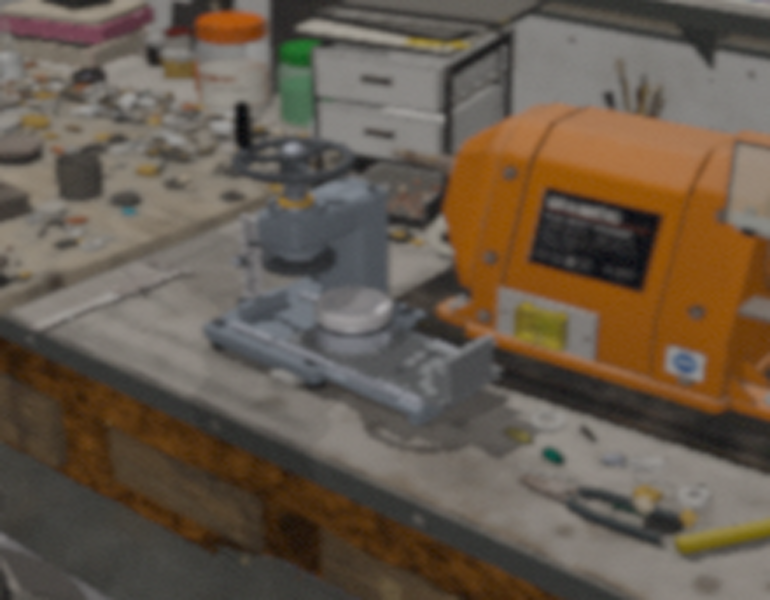

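View pics/top0c.png

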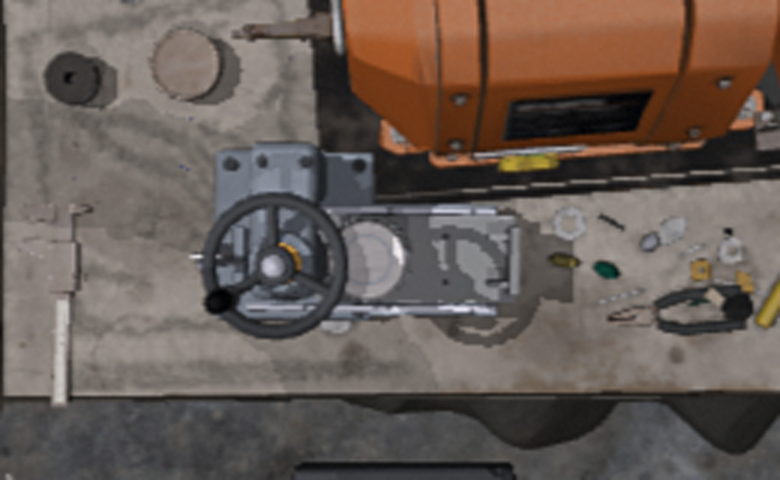

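View pics/scene0.png

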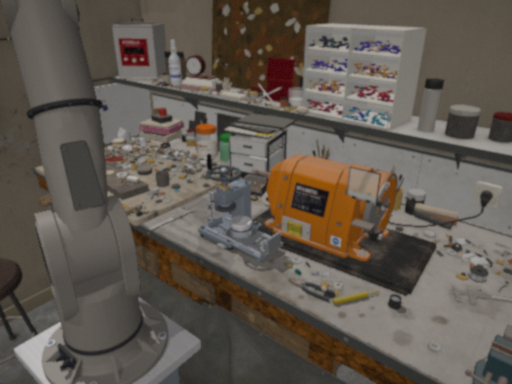

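Run:
```python
from h import *
p=get_image('top'); q=get_image('scene')
for P,zs in (((221,217.3),(.2305,.25)),((202.7,230.7),(.2945,.285)),((303.3,216.7),(.084,)),((252.5,217),(.08,.086))):
    for z in zs: print(P,z,atz(p,*P,z).round(4))
r=regions_of(p,'wheel')[0]; m=r['mask']; ys,xs=np.nonzero(m); print(xs.mean(),ys.mean(),(xs.min()+xs.max())/2,(ys.min()+ys.max())/2)
im=p['image'][190:250,185:315]; cv2.imwrite('pics/t1.png',cv2.resize(im,None,fx=6,fy=6,interpolation=cv2.INTER_CUBIC))
im=q['image'][150:270,190:300]; cv2.imwrite('pics/s1.png',cv2.resize(im,None,fx=5,fy=5,interpolation=cv2.INTER_CUBIC))
for t in ['handle_mid','wheel']:
  for r in regions_of(q,t)[:2]: print(t,r['conf'],r['rect'])
```

```text
(221, 217.3) 0.2305 [0.5313 0.1158 0.2305]
(221, 217.3) 0.25 [0.5319 0.1139 0.25  ]
(202.7, 230.7) 0.2945 [0.5044 0.1494 0.2945]
(202.7, 230.7) 0.285 [0.5037 0.1508 0.285 ]
(303.3, 216.7) 0.084 [ 0.5269 -0.0961  0.084 ]
(252.5, 217) 0.08 [0.5267 0.044  0.08  ]
(252.5, 217) 0.086 [0.5269 0.0439 0.086 ]
221.27574171029667 218.65968586387436 221.0 218.5
handle_mid 0.56 [211.8, 163.6, 6.3, 16.1]
wheel 0.86 [223.5, 168.4, 35.8, 28.7]
wheel 0.47 [239.5, 225.8, 18.2, 24.1]
```

View pics/t1.png

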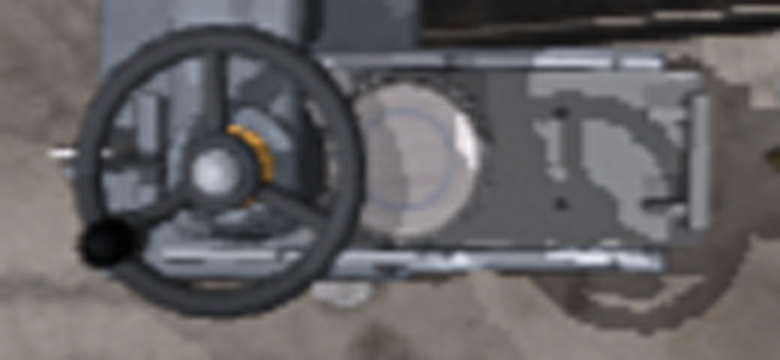

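View pics/s1.png

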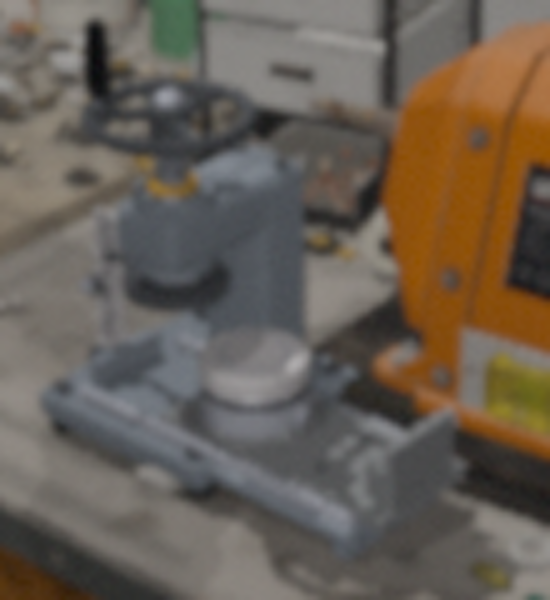

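Emit:
apply_moves(
  commands=[
    [[5,-10,25],-6,1],
    [[10,-25,25],-6,1],
    [[12,-30,25],-6,1],
    [[12,-30,25],-6,1],
    [[12,-30,25],-6,1],
    [[12,-30,20],-6,1],
    [[12,-35,10],-6,1],
    [[15,-35,5],-6,1],
    [[15,-35,5],-6,1],
    [[15,-35,5],-6,1],
    [[15,-35,0],-4,1],
    [[15,-25,0],0,1],
  ],
)

```text
time: 2.55
tcp_pos: [0.4502, 0.2474, 0.4019]
tool_rot: [[0.01, 1.0, 0.001], [1.0, -0.01, 0.001], [0.001, 0.001, -1.0]]
contact_force: [0.4, 0.6, 0.2]
width: 0.0856
```

Run:
```python
from h import *
s=readout.get_state(); print(s['time'],s['tcp_pos'],s['tool_rot'].tolist() if hasattr(s['tool_rot'],'tolist') else s['tool_rot'],s['contact_force'])
p=get_image('wrist'); cv2.imwrite('pics/w1.png',p['image']); print(p['fx'],p['cx'],p['cy'],p['eye'],np.array(p['rotation']).round(3).tolist())
```

```text
2.55 [0.45016889 0.24741131 0.40188554] [[0.010332188709161045, 0.9999464760330598, 0.0005393936817548185], [0.9999460997064477, -0.010332732889095947, 0.0010160280042831207], [0.0010215470332694645, 0.000528866815202958, -0.9999993383705565]] [0.39324268 0.59593455 0.21951785]
287.1780124645504 255.1179610249821 191.97908902364438 [0.45179995 0.3230472  0.54453096] [[1.0, -0.01, -0.002], [-0.011, -0.954, -0.299], [0.001, 0.299, -0.954]]
```

View pics/w1.png

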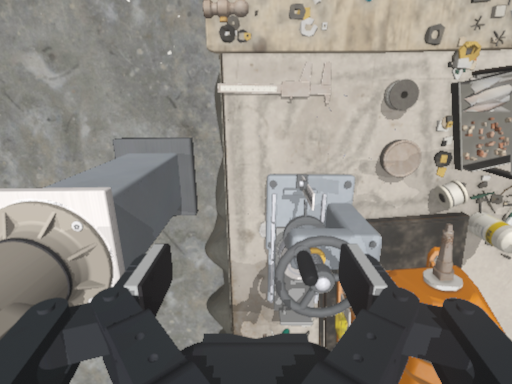

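Emit:
apply_moves(
  commands=[
    [[5,-30,0],8,-1],
    [[5,-35,0],8,-1],
    [[5,-35,0],8,-1],
    [[5,-35,0],8,-1],
    [[5,-35,0],8,-1],
    [[6,-35,0],8,-1],
    [[6,-35,0],8,-1],
    [[8,-35,0],8,-1],
    [[8,-35,0],8,-1],
    [[8,-35,0],8,-1],
    [[8,-33,0],8,-1],
    [[8,-10,0],2,-1],
  ],
)

```text
time: 3.8
tcp_pos: [0.5236, -0.1265, 0.4016]
tool_rot: [[-0.998, 0.062, 0.0], [0.062, 0.998, 0.0], [-0.0, 0.0, -1.0]]
contact_force: [-0.5, 0.8, 0.4]
width: 0.0001
```

Run:
```python
from h import *
s=readout.get_state(); print(s['time'],s['joint_positions'],s['contact_force'])
p=get_image('wrist'); cv2.imwrite('pics/w2.png',p['image']); print(p['eye'])
```

```text
3.8 [-37.9360756    5.22411076  49.1928964   97.99775688  -4.03980862
  78.58586102  98.36933795] [-0.51168012  0.835121    0.44133773]
[ 0.44805478 -0.12249317  0.54411912]
```

View pics/w2.png

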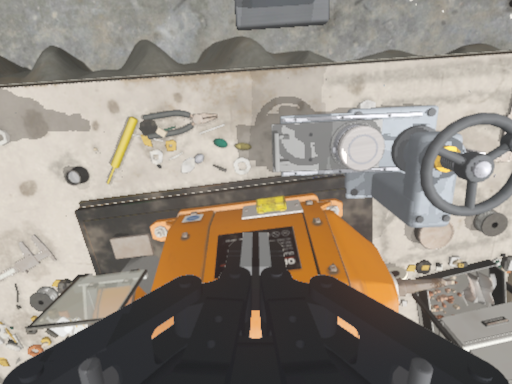

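Run:
```python
from h import *
p=get_image('wrist'); cv2.imwrite('pics/w3.png',cv2.resize(p['image'][90:260,180:512],None,fx=2.4,fy=2.4,interpolation=cv2.INTER_CUBIC))
print(readout.get_state()['tool_rot'][0], readout.get_state()['tcp_pos'])
for P,z in (((260,203),.0),((260,215),.05),((260,235),.15),((274,125),.084),((277,174),.084),((358,145),.086),((481,169),.25),((217,118),0)): print(P,atz(p,*P,z).round(4))
```

```text
[-9.97823872e-01  6.59336128e-02 -5.28479863e-04] [ 0.52406624 -0.1249102   0.40114467]
(260, 203) [ 0.6438 -0.1252  0.    ]
(260, 215) [ 0.6494 -0.1263  0.05  ]
(260, 235) [ 0.6413 -0.1273  0.15  ]
(274, 125) [ 0.4858 -0.0955  0.084 ]
(277, 174) [ 0.5649 -0.0939  0.084 ]
(358, 145) [0.525  0.0363 0.086 ]
(481, 169) [0.531 0.109 0.25 ]
(217, 118) [ 0.4734 -0.1945  0.    ]
```

View pics/w3.png

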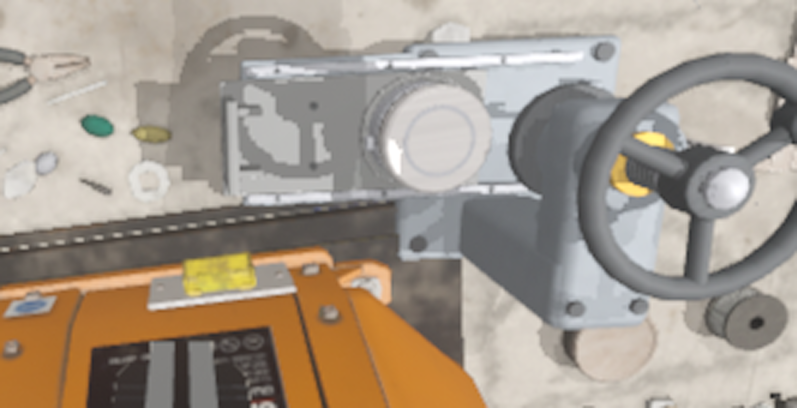

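Emit:
apply_moves(
  commands=[
    [[1,-4,-30],2,-1],
    [[1,-4,-40],2,-1],
    [[1,-2,-40],0,-1],
    [[0,0,-40],0,-1],
    [[0,0,-40],0,-1],
    [[0,0,-40],0,-1],
    [[0,0,-40],0,-1],
    [[0,0,-35],0,-1],
    [[0,0,-25],0,-1],
    [[0,0,-16],0,-1],
    [[0,0,0],0,-1],
  ],
)

```text
time: 5.0
tcp_pos: [0.5259, -0.1326, 0.0539]
tool_rot: [[-1.0, -0.005, -0.003], [-0.005, 1.0, 0.001], [0.003, 0.001, -1.0]]
contact_force: [-0.6, 0.2, 0.1]
width: -0.0001
```

Run:
```python
from h import *
p=get_image('wrist'); cv2.imwrite('pics/w4.png',p['image'])
print(readout.get_state()['contact_force'], readout.get_state()['tcp_pos'])
```

```text
[ 0.14793843 -0.6063517   0.47320188] [ 0.5265914  -0.13305767  0.05521902]
```

View pics/w4.png

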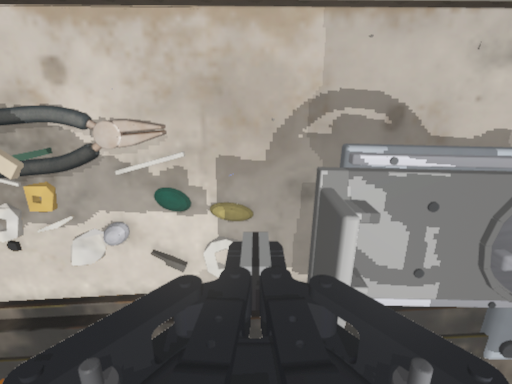

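Emit:
apply_moves(
  commands=[
    [[0,10,0],0,-1],
    [[0,8,0],0,-1],
    [[0,6,0],0,-1],
    [[0,6,0],0,-1],
    [[0,8,0],0,-1],
    [[0,8,0],0,-1],
    [[0,8,0],0,-1],
    [[0,8,0],0,-1],
    [[0,8,0],0,-1],
    [[0,6,0],0,-1],
  ],
)

```text
time: 6.05
tcp_pos: [0.5275, -0.0578, 0.0561]
tool_rot: [[-1.0, -0.005, 0.002], [-0.005, 1.0, -0.001], [-0.002, -0.001, -1.0]]
contact_force: [0.6, -7.5, 5.5]
width: 0.0002
```

Emit:
apply_moves(
  commands=[
    [[0,4,0],0,-1],
    [[0,3,0],0,-1],
    [[0,0,0],0,-1],
  ],
)

```text
time: 6.35
tcp_pos: [0.5274, -0.0506, 0.0561]
tool_rot: [[-1.0, -0.006, 0.001], [-0.006, 1.0, -0.0], [-0.001, -0.0, -1.0]]
contact_force: [0.6, -4.4, 2.8]
width: -0.0004
```

Run:
```python
from h import *
p=get_image('top'); cv2.imwrite('pics/t2.png',cv2.resize(p['image'][190:250,185:315],None,fx=6,fy=6,interpolation=cv2.INTER_CUBIC))
p=get_image('wrist'); cv2.imwrite('pics/w5.png',p['image'])
print(readout.get_state()['contact_force'], readout.get_state()['tcp_pos'])
```

```text
[ 0.24061049 -4.3607282   2.5802732 ] [ 0.52741908 -0.05056625  0.05599884]
```

View pics/w5.png

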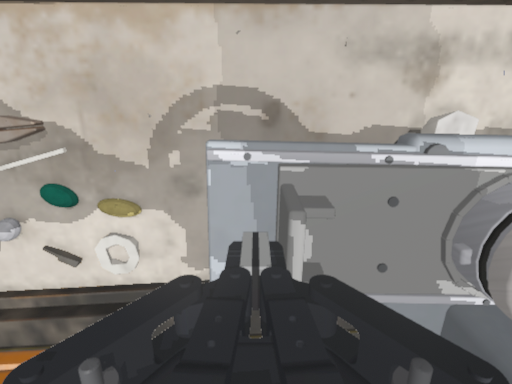

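View pics/t2.png

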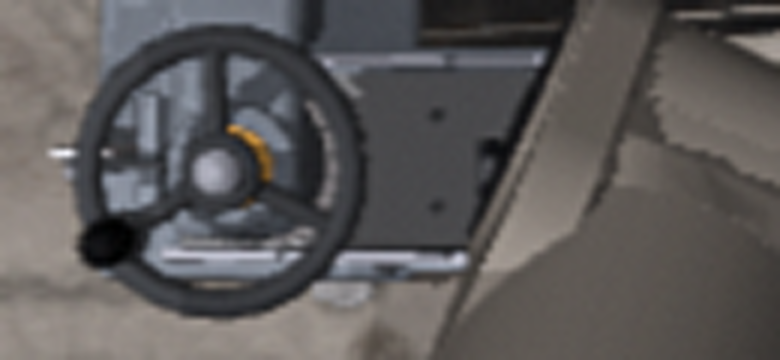

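Emit:
apply_moves(
  commands=[
    [[0,2,0],0,-1],
    [[0,2,0],0,-1],
    [[0,2,0],0,-1],
  ],
)

```text
time: 6.75
tcp_pos: [0.5273, -0.0453, 0.056]
tool_rot: [[-1.0, -0.005, 0.001], [-0.005, 1.0, -0.001], [-0.001, -0.001, -1.0]]
contact_force: [0.0, -9.5, 6.6]
width: 0.0001
```

Emit:
apply_moves(
  commands=[
    [[0,2,0],0,-1],
    [[0,1,0],0,-1],
  ],
)

```text
time: 6.95
tcp_pos: [0.5274, -0.0423, 0.056]
tool_rot: [[-1.0, -0.005, 0.001], [-0.005, 1.0, -0.001], [-0.001, -0.001, -1.0]]
contact_force: [1.1, -9.1, 6.1]
width: -0.0001
```

Emit:
apply_moves(
  commands=[
    [[0,1,0],0,-1],
    [[0,1,0],0,-1],
  ],
)

```text
time: 7.15
tcp_pos: [0.5273, -0.0411, 0.056]
tool_rot: [[-1.0, -0.004, 0.002], [-0.004, 1.0, -0.002], [-0.001, -0.002, -1.0]]
contact_force: [-0.4, -17.6, 5.4]
width: 0.0004
```

Emit:
apply_moves(
  commands=[
    [[0,1,0],0,-1],
    [[0,0,0],0,-1],
  ],
)

```text
time: 7.35
tcp_pos: [0.5272, -0.041, 0.056]
tool_rot: [[-1.0, -0.003, 0.002], [-0.003, 1.0, -0.003], [-0.002, -0.003, -1.0]]
contact_force: [-0.9, -19.6, 5.6]
width: -0.0006
```

Emit:
apply_moves(
  commands=[
    [[0,1,0],0,-1],
    [[0,0,0],0,-1],
  ],
)

```text
time: 7.55
tcp_pos: [0.5271, -0.0409, 0.056]
tool_rot: [[-1.0, -0.003, 0.002], [-0.003, 1.0, -0.003], [-0.002, -0.003, -1.0]]
contact_force: [-0.5, -23.4, 6.3]
width: -0.0002
```

Emit:
apply_moves(
  commands=[
    [[0,-10,0],0,-1],
    [[0,-20,10],0,-1],
    [[0,-10,30],0,-1],
    [[0,0,45],0,-1],
    [[0,0,45],0,-1],
    [[0,0,45],0,-1],
    [[0,0,45],0,-1],
    [[0,0,45],0,-1],
    [[0,0,45],0,-1],
    [[0,0,35],0,-1],
    [[0,10,5],0,-1],
    [[0,20,0],0,-1],
  ],
)

```text
time: 8.75
tcp_pos: [0.5266, -0.0494, 0.4069]
tool_rot: [[-1.0, -0.003, 0.002], [-0.003, 1.0, 0.001], [-0.002, 0.001, -1.0]]
contact_force: [0.7, 0.3, -0.9]
width: -0.0001
```

Emit:
apply_moves(
  commands=[
    [[0,35,0],0,-1],
    [[0,40,0],0,-1],
    [[5,40,0],0,-1],
    [[5,40,0],0,-1],
    [[5,40,0],0,-1],
    [[5,40,0],0,-1],
    [[5,35,0],0,-1],
    [[4,20,0],0,-1],
    [[0,10,0],0,-1],
    [[0,0,0],0,-1],
  ],
)

```text
time: 9.75
tcp_pos: [0.5556, 0.2524, 0.4049]
tool_rot: [[-1.0, -0.006, -0.001], [-0.006, 1.0, -0.001], [0.001, -0.001, -1.0]]
contact_force: [0.2, 0.4, 0.1]
width: 0.0
```

Run:
```python
from h import *
p=get_image('wrist'); cv2.imwrite('pics/w6.png',p['image']);print(p['eye'])
p=get_image('top'); cv2.imwrite('pics/t3.png',cv2.resize(p['image'][190:250,185:315],None,fx=6,fy=6,interpolation=cv2.INTER_CUBIC))
print(readout.get_state()['contact_force'], readout.get_state()['tcp_pos'])
```

```text
[0.48018843 0.25133153 0.54755198]
[ 0.29752851 -0.81698161  0.2768781 ] [0.55594047 0.25049226 0.40546289]
```

View pics/w6.png

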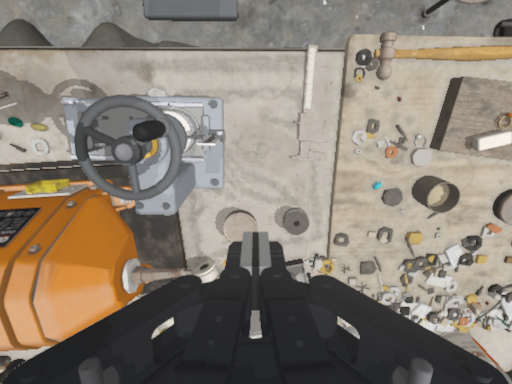

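View pics/t3.png

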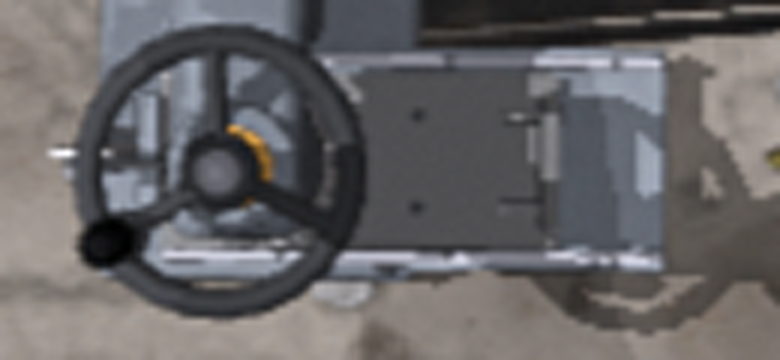

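Emit:
apply_moves(
  commands=[
    [[0,20,-20],0,-1],
    [[0,20,-40],0,-1],
    [[0,0,-45],0,-1],
    [[0,0,-45],0,-1],
    [[0,0,-45],0,-1],
    [[0,0,-40],0,-1],
    [[0,0,-35],0,-1],
    [[0,0,-20],0,-1],
    [[0,0,-8],0,-1],
    [[0,0,0],0,-1],
  ],
)

```text
time: 10.85
tcp_pos: [0.5559, 0.2912, 0.1072]
tool_rot: [[-1.0, -0.004, -0.001], [-0.004, 1.0, -0.0], [0.001, -0.0, -1.0]]
contact_force: [0.3, -0.2, 0.4]
width: 0.0002
```

Run:
```python
from h import *
p=get_image('wrist'); cv2.imwrite('pics/w7.png',p['image']);print(p['eye'])
print(readout.get_state()['contact_force'], readout.get_state()['tcp_pos'])
```

```text
[0.48040944 0.29023838 0.24986473]
[-0.05758685  0.13170732  0.36140926] [0.55633903 0.29168721 0.10818509]
```

View pics/w7.png

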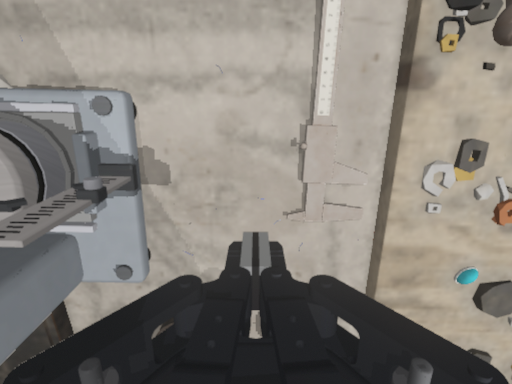

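Emit:
apply_moves(
  commands=[
    [[0,-15,0],0,-1],
    [[0,-15,0],0,-1],
    [[0,-8,0],0,-1],
    [[0,0,0],0,-1],
  ],
)

```text
time: 11.3
tcp_pos: [0.5562, 0.2525, 0.1079]
tool_rot: [[-1.0, -0.003, 0.0], [-0.003, 1.0, 0.001], [-0.0, 0.001, -1.0]]
contact_force: [0.2, 1.1, 0.8]
width: 0.0001
```

Run:
```python
from h import *
p=get_image('wrist'); cv2.imwrite('pics/w8.png',p['image']);print(p['eye'],np.array(p['rotation']).tolist())
cv2.imwrite('pics/w8c.png',cv2.resize(p['image'][90:290,0:230],None,fx=3,fy=3,interpolation=cv2.INTER_CUBIC))
for t in ['pointer_tip','index_tip']:
  for r in regions_of(p,t): print(t,r['conf'],r['rect'])
print(readout.get_state()['contact_force'], readout.get_state()['tcp_pos'])
```

```text
[0.4805627  0.25148619 0.25050412] [[-0.0027593639575698445, 0.9538573968229727, 0.3002473187834459], [0.999996192814712, 0.0026369524406687503, 0.0008129193710923463], [-1.6328744933171098e-05, 0.30024841882668457, -0.9538610416226488]]
pointer_tip 0.78 [53.2, 207.6, 106.5, 134.1]
index_tip 0.79 [96.2, 233.2, 192.3, 292.3]
[-1.52298702 -0.05088989 -0.07822432] [0.55576353 0.25493554 0.10740822]
```

View pics/w8c.png

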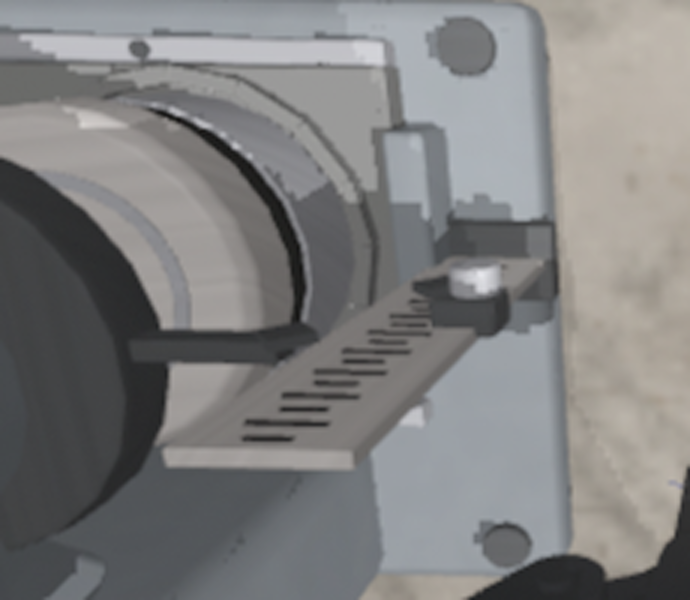

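Emit:
apply_moves(
  commands=[
    [[0,8,10],0,-1],
    [[0,8,20],0,-1],
    [[0,4,20],0,-1],
    [[0,0,0],0,-1],
    [[0,0,0],0,-1],
  ],
)

```text
time: 11.95
tcp_pos: [0.5557, 0.2756, 0.1578]
tool_rot: [[-1.0, -0.007, 0.0], [-0.007, 1.0, 0.001], [-0.0, 0.001, -1.0]]
contact_force: [0.1, -0.9, -0.2]
width: 0.0002
```

Run:
```python
from h import *
import pickle
p=get_image('wrist'); cv2.imwrite('pics/w9.png',p['image']);print(p['eye'],np.array(p['rotation']).tolist())
pickle.dump(p,open('w9.pkl','wb'))
cv2.imwrite('pics/w9c.png',cv2.resize(p['image'][110:260,0:200],None,fx=4,fy=4,interpolation=cv2.INTER_CUBIC))
p=get_image('wrist'); print(p['eye'])
```

```text
[0.48012072 0.27426604 0.30037146] [[-0.006506168098953867, 0.9538119665210479, 0.30033381810565263], [0.9999787479544451, 0.006080717704908403, 0.002351278727281136], [0.0004164326215693587, 0.30034273321231575, -0.9538312582372351]]
[0.47995948 0.27390682 0.2998194 ]
```

View pics/w9c.png

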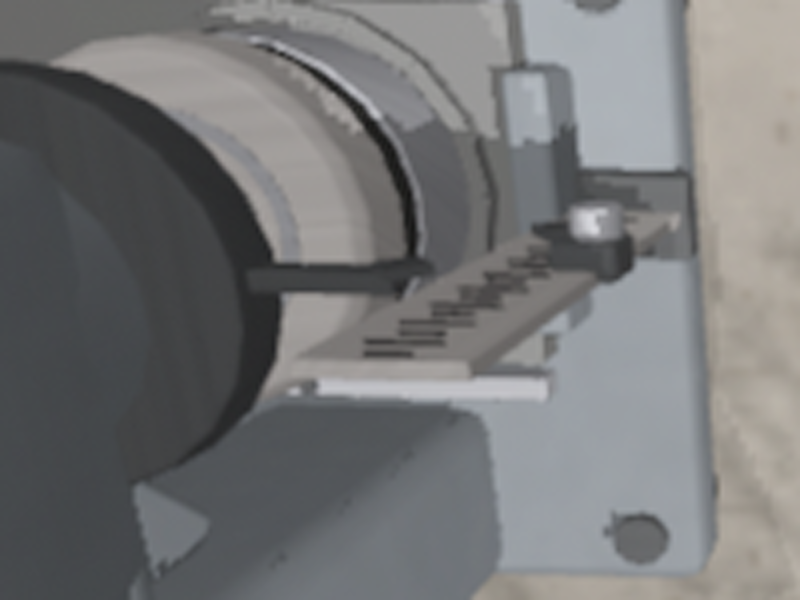

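```bash
cat > tri.py <<'E'
from h import *
V1=dict(fx=287.178,fy=287.178,cx=255.118,cy=191.979,eye=[0.4805627,0.25148619,0.25050412],rotation=[[-0.00276,0.953857,0.300247],[0.999996,0.002637,0.000813],[-1.6e-5,0.300248,-0.953861]])
V2=dict(V1,eye=[0.48012072,0.27426604,0.30037146],rotation=[[-0.006506,0.953812,0.300334],[0.999979,0.006081,0.002351],[0.000416,0.300343,-0.953831]])
from scipy.optimize import least_squares
def tri(obs):
    f=lambda X:np.concatenate([np.subtract(proj(v,X),o) for v,o in obs]); r=least_squares(f,[.53,.16,.1]); return r.x,r.fun
E
python3 - <<'E'
from tri import *
for o in ([(V1,(106,201.7)),(V2,(108,176.5))],[(V1,(138.3,185)),(V2,(133.2,167.2))]):
    print([a.round(4) for a in tri(o)])
print(atz(V1,138.3,185,.086),atz(V2,133.2,167.2,.086))
E
```

```text
[array([0.5279, 0.1779, 0.1167]), array([-0.237 , -0.0295,  0.316 ,  0.0404])]
[array([0.5291, 0.1807, 0.083 ]), array([-0.1377,  0.0344,  0.1753, -0.0432])]
[0.52817566 0.1819931  0.086     ] [0.52842306 0.181794   0.086     ]
```

Run:
```python
from tri import *
for v,o in ((V1,(106,201.7)),(V2,(108,176.5))):
    for y in (.178,.179,.180,.181):
        e,d=ray(v,*o); print(y,(e+d*(y-e[1])/d[1]).round(4))
```

```text
0.178 [0.5279 0.178  0.1167]
0.179 [0.5273 0.179  0.1185]
0.18 [0.5266 0.18   0.1204]
0.181 [0.526  0.181  0.1222]
0.178 [0.5277 0.178  0.1173]
0.179 [0.5272 0.179  0.1192]
0.18 [0.5267 0.18   0.1211]
0.181 [0.5262 0.181  0.123 ]
```

Run:
```python
from tri import *
im=cv2.imread('pics/w6.png'); cv2.imwrite('pics/w6c.png',cv2.resize(im[80:220,50:250],None,fx=4,fy=4,interpolation=cv2.INTER_CUBIC))
```

```text
(no output)
```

View pics/w6c.png

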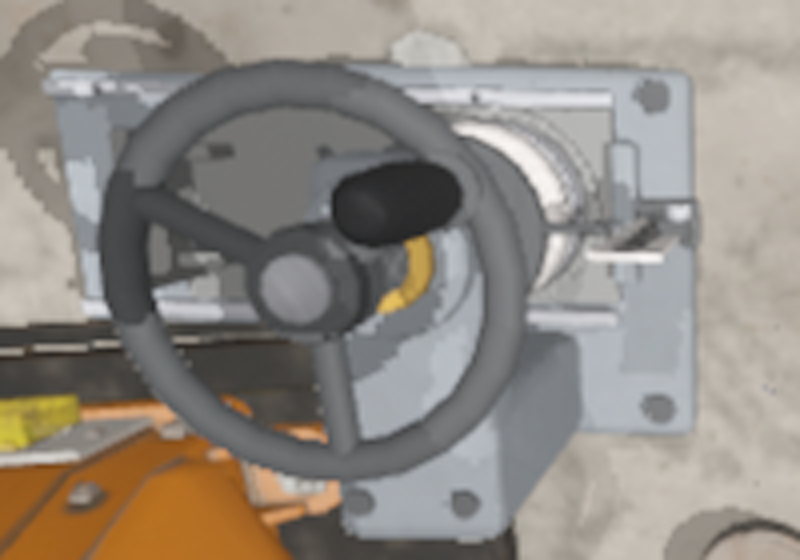

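Run:
```python
from tri import *
W6=dict(V2,eye=[0.48018843,0.25133153,0.54755198])
p=get_image('top'); T={k:p[k] for k in('fx','fy','cx','cy','eye','rotation')}
for n,a,b in (('rim',(221.7,218.5),(128.7,147.5)),('handletop',(202.5,230.6),(140,132.5))):
    print(n,[x.round(4) for x in tri([(T,a),(W6,b)])])
for z in (.2305,.234): print('rim',z,atz(T,221.7,218.5,z),atz(W6,128.7,147.5,z))
for z in (.2945,.2985): print('h',z,atz(T,202.5,230.6,z),atz(W6,140,132.5,z))
```

```text
rim [array([0.5288, 0.1139, 0.2342]), array([-0.0375, -0.1039, -0.0169, -0.0462])]
handletop [array([0.5064, 0.1508, 0.2922]), array([-0.2831, -0.8985, -0.1088, -0.3413])]
rim 0.2305 [0.5284479 0.1141812 0.2305   ] [0.52945387 0.11228647 0.2305    ]
rim 0.234 [0.52857512 0.11383504 0.234     ] [0.52891002 0.11382142 0.234     ]
h 0.2945 [0.50457119 0.14983882 0.2945    ] [0.50643303 0.15178461 0.2945    ]
h 0.2985 [0.50484443 0.14923835 0.2985    ] [0.50601818 0.15335815 0.2985    ]
```

Emit:
apply_moves(
  commands=[
    [[0,0,40],0,0],
    [[0,0,45],0,0],
    [[0,0,45],0,0],
    [[0,0,45],0,0],
    [[-5,-10,15],0,0],
    [[-12,-28,0],0,0],
    [[-12,-32,0],0,0],
    [[-12,-30,0],0,0],
    [[-10,-23,0],0,0],
    [[0,0,0],0,0],
    [[0,0,0],0,0],
  ],
)

```text
time: 13.2
tcp_pos: [0.5045, 0.1513, 0.347]
tool_rot: [[-1.0, -0.005, -0.001], [-0.005, 1.0, 0.001], [0.001, 0.001, -1.0]]
contact_force: [0.3, 1.4, 0.9]
width: 0.0427
```

Run:
```python
from h import *
p=get_image('wrist'); cv2.imwrite('pics/w10.png',p['image']);print(p['eye'])
s=readout.get_state();print(s['contact_force'], s['tcp_pos'],s['width'],s['joint_positions'])
for P in ((.505,.152,.298),(.505,.152,.2985-.02),(.5287,.1139,.234)): print(proj(p,P))
```

```text
[0.42900906 0.15009558 0.48960172]
[-0.4347218   0.42157479 -1.37236557] [0.5046415  0.15193577 0.34690165] 0.04244844586248716 [-61.99892712   5.28577364  41.86036889 104.01317866  -3.73527055
  72.11916261  71.22514207]
(np.float64(257.21138915908676), np.float64(213.17580561941864))
(np.float64(257.031903736945), np.float64(203.9402053242778))
(np.float64(216.57530208292522), np.float64(211.35268380764467))
```

View pics/w10.png

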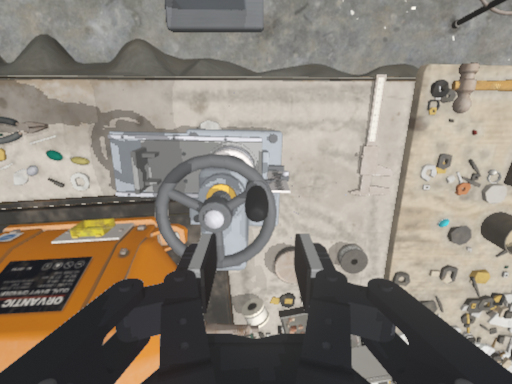

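Emit:
apply_moves(
  commands=[
    [[0,0,-20],0,0],
    [[0,0,-30],0,0],
    [[0,0,-24],0,0],
    [[0,0,-15],0,0],
    [[0,0,0],0,0],
  ],
)

```text
time: 13.75
tcp_pos: [0.5039, 0.1519, 0.256]
tool_rot: [[-1.0, -0.006, -0.003], [-0.006, 1.0, -0.003], [0.003, -0.003, -1.0]]
contact_force: [0.5, 0.8, 0.5]
width: 0.0424
```

Run:
```python
from h import *
p=get_image('wrist'); cv2.imwrite('pics/w11.png',p['image'])
s=readout.get_state();print(s['contact_force'], s['tcp_pos'],s['width'])
```

```text
[-0.13254076  0.16708105 -0.02967366] [0.50450137 0.15187951 0.25739001] 0.04279447438439856
```

View pics/w11.png

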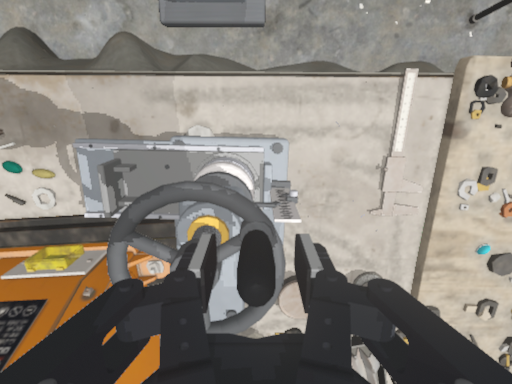

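Handle stands between the jaws (column ~255). Close.

Emit:
apply_moves(
  commands=[
    [[0,0,0],0,-0.6],
    [[0,0,0],0,-1],
    [[0,0,0],0,-1],
    [[0,0,0],0,-1],
    [[0,0,0],0,-1],
    [[0,0,0],0,-1],
  ],
)

```text
time: 14.4
tcp_pos: [0.5053, 0.1521, 0.2592]
tool_rot: [[-1.0, -0.006, 0.001], [-0.006, 1.0, 0.002], [-0.001, 0.002, -1.0]]
contact_force: [-0.6, 2.3, 6.1]
width: 0.017
```

Run:
```python
import numpy as np
t=np.radians(122-15*np.arange(25)); P=46*np.c_[np.cos(t),np.sin(t)]; R=np.round(P,1); D=np.diff(R,axis=0).round(1)
for i in (0,12): print([[[float(a),float(b),-0.4],0,-1] for a,b in D[i:i+12]])
```

```text
[[[11.0, 5.0, -0.4], 0, -1], [[11.8, 2.0, -0.4], 0, -1], [[11.9, -1.2, -0.4], 0, -1], [[11.3, -4.2, -0.4], 0, -1], [[9.8, -7.0, -0.4], 0, -1], [[7.6, -9.2, -0.4], 0, -1], [[5.0, -11.0, -0.4], 0, -1], [[2.0, -11.8, -0.4], 0, -1], [[-1.2, -11.9, -0.4], 0, -1], [[-4.2, -11.3, -0.4], 0, -1], [[-7.0, -9.8, -0.4], 0, -1], [[-9.2, -7.6, -0.4], 0, -1]]
[[[-11.0, -5.0, -0.4], 0, -1], [[-11.8, -2.0, -0.4], 0, -1], [[-11.9, 1.2, -0.4], 0, -1], [[-11.3, 4.2, -0.4], 0, -1], [[-9.8, 7.0, -0.4], 0, -1], [[-7.6, 9.2, -0.4], 0, -1], [[-5.0, 11.0, -0.4], 0, -1], [[-2.0, 11.8, -0.4], 0, -1], [[1.2, 11.9, -0.4], 0, -1], [[4.2, 11.3, -0.4], 0, -1], [[7.0, 9.8, -0.4], 0, -1], [[9.2, 7.6, -0.4], 0, -1]]
```

Emit:
apply_moves(
  commands=[
    [[11.0,5.0,-0.4],0,-1],
    [[11.8,2.0,-0.4],0,-1],
    [[11.9,-1.2,-0.4],0,-1],
    [[0,0,0],0,-1],
    [[0,0,0],0,-1],
  ],
)

```text
time: 14.9
tcp_pos: [0.5408, 0.1582, 0.258]
tool_rot: [[-1.0, -0.006, 0.002], [-0.006, 1.0, 0.002], [-0.002, 0.002, -1.0]]
contact_force: [4.4, 5.6, 2.1]
width: 0.0168
```

Emit:
apply_moves(
  commands=[
    [[11.3,-4.2,-0.4],0,-1],
    [[9.8,-7.0,-0.4],0,-1],
    [[7.6,-9.2,-0.4],0,-1],
    [[0,0,0],0,-1],
    [[0,0,0],0,-1],
  ],
)

```text
time: 15.4
tcp_pos: [0.5697, 0.1368, 0.2567]
tool_rot: [[-1.0, -0.005, 0.003], [-0.005, 1.0, 0.001], [-0.003, 0.001, -1.0]]
contact_force: [8.3, 0.7, -0.7]
width: 0.0168
```

Emit:
apply_moves(
  commands=[
    [[5.0,-11.0,-0.4],0,-1],
    [[2.0,-11.8,-0.4],0,-1],
    [[-1.2,-11.9,-0.4],0,-1],
    [[-4.2,-11.3,-0.4],0,-1],
    [[-7.0,-9.8,-0.4],0,-1],
    [[-9.2,-7.6,-0.4],0,-1],
    [[0,0,0],0,-1],
    [[0,0,0],0,-1],
  ],
)

```text
time: 16.2
tcp_pos: [0.5529, 0.0734, 0.254]
tool_rot: [[-1.0, -0.005, -0.001], [-0.005, 1.0, 0.001], [0.001, 0.001, -1.0]]
contact_force: [-3.9, 1.1, 9.3]
width: 0.0164
```

Emit:
apply_moves(
  commands=[
    [[-11.0,-5.0,-0.4],0,-1],
    [[-11.8,-2.0,-0.4],0,-1],
    [[-11.9,1.2,-0.4],0,-1],
    [[-11.3,4.2,-0.4],0,-1],
    [[-9.8,7.0,-0.4],0,-1],
    [[-7.6,9.2,-0.4],0,-1],
    [[0,0,0],0,-1],
    [[0,0,0],0,-1],
  ],
)

```text
time: 17.0
tcp_pos: [0.4908, 0.0895, 0.2517]
tool_rot: [[-1.0, -0.007, 0.002], [-0.007, 1.0, 0.002], [-0.002, 0.002, -1.0]]
contact_force: [6.9, 8.3, -2.0]
width: 0.0167
```

Emit:
apply_moves(
  commands=[
    [[-5.0,11.0,-0.4],0,-1],
    [[-2.0,11.8,-0.4],0,-1],
    [[1.2,11.9,-0.4],0,-1],
    [[4.2,11.3,-0.4],0,-1],
    [[7.0,9.8,-0.4],0,-1],
    [[9.2,7.6,-0.4],0,-1],
    [[0,0,0],0,-1],
    [[0,0,0],0,-1],
  ],
)

```text
time: 17.8
tcp_pos: [0.5052, 0.1521, 0.2492]
tool_rot: [[-1.0, -0.006, 0.001], [-0.006, 1.0, 0.001], [-0.001, 0.001, -1.0]]
contact_force: [1.2, 4.1, 5.8]
width: 0.0167
```

Emit:
apply_moves(
  commands=[
    [[11.0,5.0,-0.5],0,-1],
    [[11.8,2.0,-0.5],0,-1],
    [[11.9,-1.2,-0.4],0,-1],
    [[11.3,-4.2,-0.4],0,-1],
    [[9.8,-7.0,-0.4],0,-1],
    [[7.6,-9.2,-0.4],0,-1],
    [[5.0,-11.0,-0.4],0,-1],
    [[2.0,-11.8,-0.4],0,-1],
    [[-1.2,-11.9,-0.4],0,-1],
    [[-4.2,-11.3,-0.4],0,-1],
    [[-7.0,-9.8,-0.4],0,-1],
    [[-9.2,-7.6,-0.4],0,-1],
  ],
)

```text
time: 19.0
tcp_pos: [0.5532, 0.0734, 0.244]
tool_rot: [[-1.0, -0.005, 0.0], [-0.005, 1.0, 0.001], [-0.0, 0.001, -1.0]]
contact_force: [-1.3, 8.7, 7.4]
width: 0.0168
```

Emit:
apply_moves(
  commands=[
    [[-11.0,-5.0,-0.5],0,-1],
    [[-11.8,-2.0,-0.5],0,-1],
    [[-11.9,1.2,-0.4],0,-1],
    [[-11.3,4.2,-0.4],0,-1],
    [[-9.8,7.0,-0.4],0,-1],
    [[-7.6,9.2,-0.4],0,-1],
    [[-5.0,11.0,-0.4],0,-1],
    [[-2.0,11.8,-0.4],0,-1],
    [[1.2,11.9,-0.4],0,-1],
    [[4.2,11.3,-0.4],0,-1],
    [[7.0,9.8,-0.4],0,-1],
    [[9.2,7.6,-0.4],0,-1],
  ],
)

```text
time: 20.2
tcp_pos: [0.5043, 0.1517, 0.2391]
tool_rot: [[-1.0, -0.006, -0.001], [-0.006, 1.0, 0.001], [0.001, 0.001, -1.0]]
contact_force: [-1.5, -1.2, 11.6]
width: 0.0168
```

Emit:
apply_moves(
  commands=[
    [[0,0,0],0,-1],
    [[0,0,0],0,-1],
  ],
)

```text
time: 20.4
tcp_pos: [0.505, 0.152, 0.2392]
tool_rot: [[-1.0, -0.006, 0.001], [-0.006, 1.0, 0.001], [-0.001, 0.001, -1.0]]
contact_force: [0.6, 4.6, 7.8]
width: 0.0164
```

Run:
```python
from h import *
p=get_image('scene'); cv2.imwrite('pics/s2.png',cv2.resize(p['image'][150:270,190:300],None,fx=5,fy=5,interpolation=cv2.INTER_CUBIC))
p=get_image('wrist'); cv2.imwrite('pics/w12.png',p['image'])
s=readout.get_state();print(s['contact_force'], s['tcp_pos'],s['width'])
```

```text
[0.57706038 4.25314096 6.55432958] [0.50480158 0.15188757 0.23918234] 0.01715768174611728
```

View pics/s2.png

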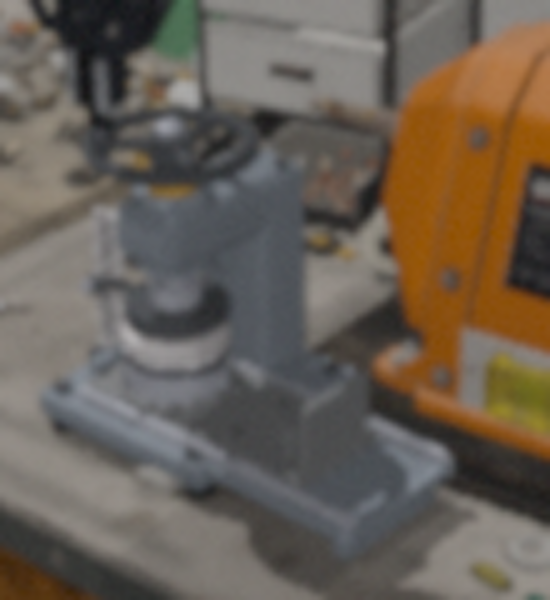

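View pics/w12.png

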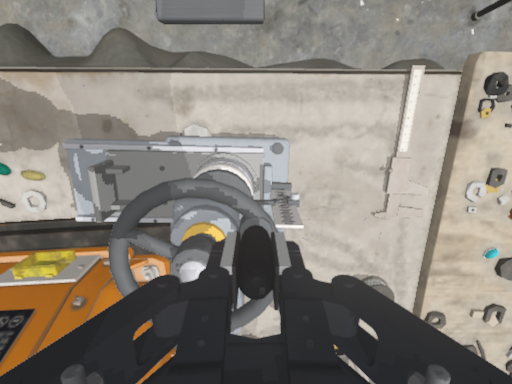

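Emit:
apply_moves(
  commands=[
    [[11.0,5.0,-0.5],0,-1],
    [[11.8,2.0,-0.5],0,-1],
    [[11.9,-1.2,-0.4],0,-1],
    [[11.3,-4.2,-0.4],0,-1],
    [[9.8,-7.0,-0.4],0,-1],
    [[7.6,-9.2,-0.4],0,-1],
    [[5.0,-11.0,-0.4],0,-1],
    [[2.0,-11.8,-0.4],0,-1],
    [[-1.2,-11.9,-0.4],0,-1],
    [[-4.2,-11.3,-0.4],0,-1],
    [[-7.0,-9.8,-0.4],0,-1],
    [[-9.2,-7.6,-0.4],0,-1],
  ],
)

```text
time: 21.7
tcp_pos: [0.5532, 0.0733, 0.2341]
tool_rot: [[-1.0, -0.005, 0.0], [-0.005, 1.0, 0.001], [-0.0, 0.001, -1.0]]
contact_force: [-1.4, 9.0, 7.9]
width: 0.0167
```

Emit:
apply_moves(
  commands=[
    [[0,0,0],0,-1],
    [[0,0,0],0,-1],
    [[0,0,0],0,-0.3],
    [[0,0,0],0,0],
    [[0,0,0],0,0],
  ],
)

```text
time: 22.2
tcp_pos: [0.5532, 0.0733, 0.2335]
tool_rot: [[-1.0, -0.005, -0.001], [-0.005, 1.0, 0.0], [0.001, 0.0, -1.0]]
contact_force: [-0.2, 0.3, -0.6]
width: 0.0426
```

Emit:
apply_moves(
  commands=[
    [[0,0,25],0,0],
    [[0,0,45],0,0],
    [[0,0,40],0,-1],
    [[0,35,0],0,-1],
    [[3,45,0],0,-1],
    [[0,45,0],0,-1],
    [[0,45,0],0,-1],
    [[0,22,-20],0,-1],
    [[0,0,-40],0,-1],
    [[0,0,-45],0,-1],
    [[0,0,-45],0,-1],
    [[0,0,-40],0,-1],
  ],
)

```text
time: 23.4
tcp_pos: [0.5559, 0.2651, 0.1514]
tool_rot: [[-1.0, -0.006, -0.001], [-0.006, 1.0, -0.001], [0.001, -0.001, -1.0]]
contact_force: [0.9, 0.6, -0.2]
width: 0.0001
```

Emit:
apply_moves(
  commands=[
    [[0,0,-30],0,-1],
    [[0,0,-16],0,-1],
    [[0,0,0],0,-1],
    [[0,0,0],0,-1],
  ],
)

```text
time: 23.8
tcp_pos: [0.5572, 0.2655, 0.1087]
tool_rot: [[-1.0, -0.005, 0.0], [-0.005, 1.0, 0.001], [-0.0, 0.001, -1.0]]
contact_force: [0.2, 0.5, 0.5]
width: -0.0
```

```bash
cat > look.py <<'E'
from h import *
import sys
n=sys.argv[1]
p=get_image('wrist'); cv2.imwrite(f'pics/{n}.png',p['image']);print(p['eye'],np.array(p['rotation']).tolist())
cv2.imwrite(f'pics/{n}c.png',cv2.resize(p['image'][120:250,0:180],None,fx=4.4,fy=4.4,interpolation=cv2.INTER_CUBIC))
s=readout.get_state();print(s['contact_force'], s['tcp_pos'],s['width'])
E
python3 look.py w13
```

```text
[0.48155121 0.26433949 0.25119287] [[-0.005019875251945529, 0.9537774776985637, 0.3004718354312429], [0.9999873994262475, 0.004800797556797169, 0.001467423438675814], [-4.290902736870073e-05, 0.30047541559632396, -0.9537895589599579]]
[-0.56715123  0.73460006  0.8126202 ] [0.55746162 0.26570464 0.10916155] -0.00035606703477465256
```

View pics/w13c.png

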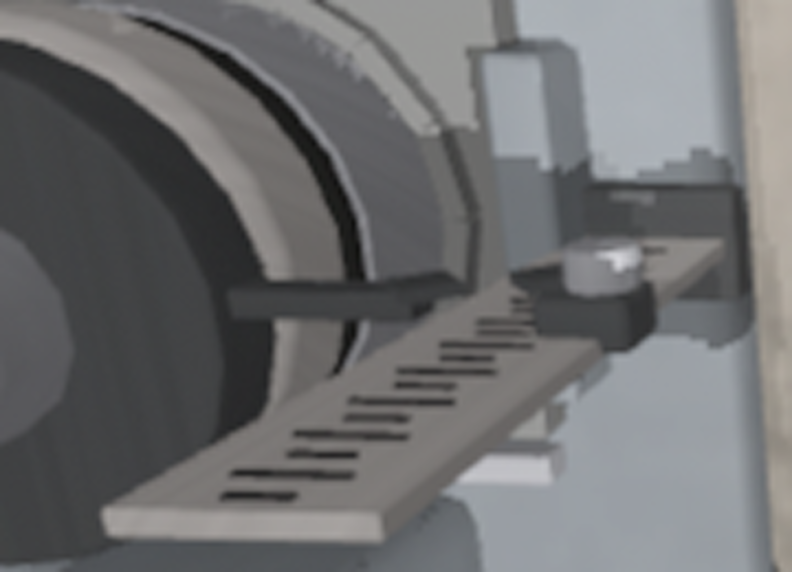

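```bash
cat >> tri.py <<'E'
V3=dict(V1,eye=[0.48155121,0.26433949,0.25119287],rotation=[[-0.005019875,0.953777,0.300472],[0.999987,0.0048008,0.0014674],[-4.29e-5,0.300475,-0.95379]])
E
python3 - <<'E'
from tri import *
D=.025
f=lambda q:np.concatenate([np.subtract(proj(V1,q[:3]),(106,201.7)),np.subtract(proj(V2,q[:3]),(108,176.5)),np.subtract(proj(V3,q[:3]-[0,0,D]),(106.4,185.5))])
r=least_squares(f,[.53,.18,.115]);print(r.x,r.x[2]-D,r.fun.round(2))
idx=[(V1,(138.3,185)),(V2,(133.2,167.2)),(V3,(116.4,184.3))]
print(tri(idx)); 
for v,o in idx: print(atz(v,*o,.086))
xi=np.mean([atz(v,*o,.086) for v,o in idx],axis=0)
for g in (0,.001,.002,.003):
    y=xi[1]-g
    for v,o in ((V1,(106,201.7)),(V2,(108,176.5)),(V3,(106.4,185.5))):
        e,d=ray(v,*o); print(g,(e+d*(y-e[1])/d[1]).round(4))
E
```

```text
[0.5287242  0.17689304 0.11446446] 0.08946446227067728 [ 0.27  0.03  0.65  0.39 -0.89 -0.38]
(array([0.52791375, 0.1829795 , 0.08858737]), array([-0.08270219,  0.79675921,  0.10406901,  0.09642937,  0.003108  ,
       -0.87322098]))
[0.52817566 0.1819931  0.086     ]
[0.52842306 0.181794   0.086     ]
[0.52919439 0.18160717 0.086     ]
0 [0.5255 0.1818 0.1236]
0 [0.5258 0.1818 0.1245]
0 [0.5265 0.1818 0.0977]
0.001 [0.5261 0.1808 0.1218]
0.001 [0.5263 0.1808 0.1226]
0.001 [0.5271 0.1808 0.0958]
0.002 [0.5268 0.1798 0.12  ]
0.002 [0.5268 0.1798 0.1207]
0.002 [0.5276 0.1798 0.094 ]
0.003 [0.5274 0.1788 0.1182]
0.003 [0.5273 0.1788 0.1188]
0.003 [0.5282 0.1788 0.0921]
```

Emit:
apply_moves(
  commands=[
    [[0,0,30],0,0],
    [[0,0,45],0,0],
    [[0,0,45],0,0],
    [[0,0,45],0,0],
    [[0,0,45],0,0],
    [[0,-10,24],0,0],
    [[0,-40,0],0,0],
    [[-1,-45,0],0,0],
    [[-1,-45,0],0,0],
    [[-1,-35,0],0,0],
    [[-1,-17,0],0,0],
    [[0,0,0],0,0],
  ],
)

```text
time: 25.05
tcp_pos: [0.5527, 0.0706, 0.3433]
tool_rot: [[-1.0, -0.002, 0.002], [-0.002, 1.0, 0.002], [-0.002, 0.002, -1.0]]
contact_force: [0.3, 0.7, 0.8]
width: 0.0431
```

Emit:
apply_moves(
  commands=[
    [[0,0,0],0,0],
    [[0,0,0],0,0],
  ],
)

```text
time: 25.25
tcp_pos: [0.5526, 0.075, 0.3419]
tool_rot: [[-1.0, -0.007, -0.0], [-0.007, 1.0, 0.001], [0.0, 0.001, -1.0]]
contact_force: [1.0, 0.3, 0.5]
width: 0.0426
```

Emit:
apply_moves(
  commands=[
    [[0.5,-1,-25],0,0],
    [[0,0,-40],0,0],
    [[0,0,-28],0,0],
    [[0,0,-15],0,0],
    [[0,0,0],0,0],
    [[0,0,0],0,0],
  ],
)

```text
time: 25.85
tcp_pos: [0.5536, 0.0729, 0.2345]
tool_rot: [[-1.0, -0.006, 0.0], [-0.006, 1.0, 0.0], [-0.0, 0.0, -1.0]]
contact_force: [-0.0, -0.2, 0.2]
width: 0.0428
```

Emit:
apply_moves(
  commands=[
    [[0,0,0],0,-0.6],
    [[0,0,0],0,-1],
    [[0,0,0],0,-1],
    [[0,0,0],0,-1],
    [[0,0,0],0,-1],
  ],
)

```text
time: 26.35
tcp_pos: [0.5537, 0.073, 0.235]
tool_rot: [[-1.0, -0.006, 0.001], [-0.006, 1.0, 0.002], [-0.001, 0.002, -1.0]]
contact_force: [-2.5, 1.8, 9.5]
width: 0.017
```

Emit:
apply_moves(
  commands=[
    [[-11.0,-5.0,-0.5],0,-1],
    [[-11.8,-2.0,-0.5],0,-1],
    [[-11.9,1.2,-0.4],0,-1],
    [[-11.3,4.2,-0.4],0,-1],
    [[-9.8,7.0,-0.4],0,-1],
    [[-7.6,9.2,-0.4],0,-1],
    [[-5.0,11.0,-0.4],0,-1],
    [[0,0,0],0,-1],
    [[0,0,0],0,-1],
  ],
)

```text
time: 27.25
tcp_pos: [0.4873, 0.0999, 0.2324]
tool_rot: [[-1.0, -0.007, 0.006], [-0.007, 1.0, 0.003], [-0.006, 0.003, -1.0]]
contact_force: [15.6, 7.0, -5.1]
width: 0.0164
```

Emit:
apply_moves(
  commands=[
    [[0,0,0],0,-0.3],
    [[0,0,0],0,0],
    [[0,0,0],0,0],
  ],
)

```text
time: 27.55
tcp_pos: [0.4846, 0.098, 0.2309]
tool_rot: [[-1.0, -0.005, -0.0], [-0.005, 1.0, 0.001], [0.0, 0.001, -1.0]]
contact_force: [0.5, 0.3, 0.6]
width: 0.0429
```

Emit:
apply_moves(
  commands=[
    [[0,0,25],0,0],
    [[0,0,45],0,0],
    [[0,0,40],0,-1],
    [[10,25,0],0,-1],
    [[15,40,0],0,-1],
    [[20,40,0],0,-1],
    [[20,40,0],0,-1],
    [[6,22,-20],0,-1],
    [[0,0,-40],0,-1],
    [[0,0,-45],0,-1],
    [[0,0,-45],0,-1],
    [[0,0,-40],0,-1],
  ],
)

```text
time: 28.75
tcp_pos: [0.5551, 0.2648, 0.1486]
tool_rot: [[-1.0, -0.005, -0.001], [-0.005, 1.0, -0.0], [0.001, -0.0, -1.0]]
contact_force: [0.2, 2.0, -0.5]
width: 0.0
```

Emit:
apply_moves(
  commands=[
    [[0,0,-30],0,-1],
    [[0,0,-12],0,-1],
    [[0,0,0],0,-1],
    [[0,0,0],0,-1],
    [[0,0,0],0,-1],
  ],
)

```text
time: 29.25
tcp_pos: [0.5566, 0.2655, 0.1104]
tool_rot: [[-1.0, -0.005, 0.002], [-0.005, 1.0, 0.002], [-0.002, 0.002, -1.0]]
contact_force: [0.3, 0.3, -0.2]
width: -0.0002
```

```bash
python3 look.py w14
```

```text
[0.48075923 0.26413201 0.25282027] [[-0.005221099735917465, 0.9534410564447803, 0.3015342302343222], [0.9999856964111412, 0.0046280924077143175, 0.0026809949248216944], [0.0011606423518316373, 0.3015439149545607, -0.9534515825479574]]
[ 0.0591044   0.14578811 -1.01299002] [0.55642412 0.26552838 0.11023194] 0.0002971093920256599
```

View pics/w14c.png

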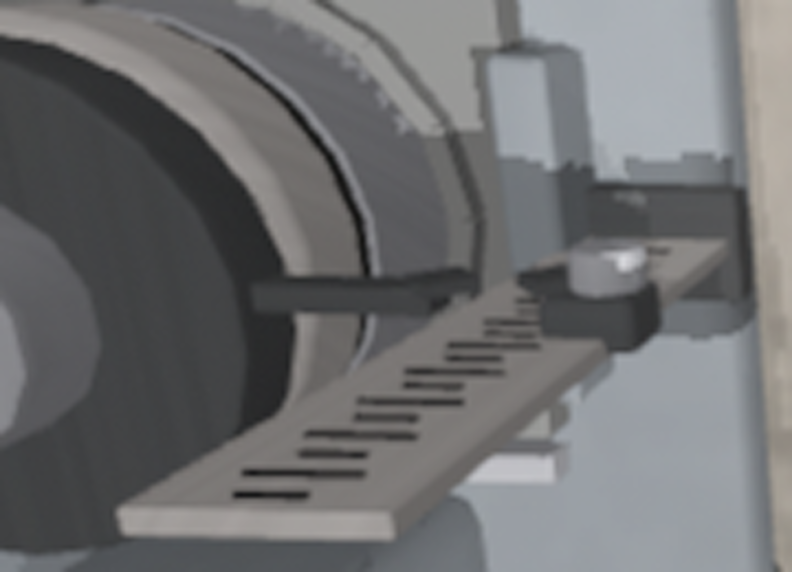

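```bash
cat >> tri.py <<'E'
V4=dict(V1,eye=[0.48075923,0.26413201,0.25282027],rotation=[[-0.0052211,0.953441,0.301534],[0.9999857,0.0046281,0.002681],[0.00116064,0.3015439,-0.9534516]])
c=lambda x,y:(x/4.4,120+y/4.4)
OBS=[(V1,(106,201.7),(138.3,185),0),(V2,(108,176.5),(133.2,167.2),0),(V3,c(468,288),c(512,283),.025),(V4,c(480,283),c(520,280),.0279)]
def fit(OBS):
    def f(q):
        g,dx,z0=q; r=[]
        for v,pp,ii,d in OBS:
            X=atz(v,*ii,.086); r+=list(np.subtract(proj(v,X+[dx,-g,z0-d]),pp))
        return r
    return least_squares(f,[.002,0,.03])
E
python3 - <<'E'
from tri import *
r=fit(OBS); print(r.x, np.round(r.fun,2)); J=r.jac; print(np.sqrt(np.diag(np.linalg.inv(J.T@J)))*.5)
for v,pp,ii,d in OBS:
  X=atz(v,*ii,.086)
  for g in (.002,.003,.004,.005): 
    e,dd=ray(v,*pp); print(d,g,((e+dd*(X[1]-g-e[1])/dd[1])-X).round(4)*1000, end=' ')
  print()
E
```

```text
[ 0.00280001 -0.00107357  0.03256726] [ 0.32 -0.29  0.51 -0.06 -1.26  0.67  0.45 -0.29]
[0.00222048 0.00127152 0.00413009]
0 0.002 [-1.6 -2.  34.3] 0 0.003 [-0.9 -3.  32.5] 0 0.004 [-0.3 -4.  30.7] 0 0.005 [ 0.4 -5.  28.9] 
0 0.002 [-1.6 -2.  34.7] 0 0.003 [-1.1 -3.  32.8] 0 0.004 [-0.6 -4.  30.9] 0 0.005 [-0.1 -5.  29. ] 
0.025 0.002 [-1.5 -2.   7.6] 0.025 0.003 [-0.9 -3.   5.7] 0.025 0.004 [-0.4 -4.   3.9] 0.025 0.005 [ 0.1 -5.   2. ] 
0.0279 0.002 [-1.5 -2.   6.7] 0.0279 0.003 [-0.9 -3.   4.8] 0.0279 0.004 [-0.4 -4.   2.9] 0.0279 0.005 [ 0.2 -5.   1. ]
```

Run:
```python
import cv2,numpy as np
o=[]
for n in ('w8','w13','w14'):
    a=cv2.imread(f'pics/{n}.png')[115:215,20:120]; o.append(cv2.resize(a,(380,380),interpolation=cv2.INTER_NEAREST)[:, :260])
cv2.imwrite('pics/cmp.png',np.hstack(o))
for n in ('w13','w14'):
    a=cv2.imread(f'pics/{n}.png').sum(2)
    for row in (145,155,165,172): print(n,row,a[row,40:95].tolist())
```

```text
w13 145 [431, 428, 422, 415, 399, 377, 350, 338, 339, 342, 346, 348, 352, 352, 352, 350, 349, 346, 346, 328, 255, 142, 86, 89, 80, 74, 125, 297, 409, 395, 318, 294, 292, 292, 293, 294, 295, 298, 296, 296, 294, 290, 290, 292, 294, 297, 300, 297, 330, 354, 371, 440, 455, 455, 457]
w13 155 [139, 136, 135, 157, 297, 417, 443, 434, 431, 426, 422, 414, 398, 374, 343, 327, 328, 328, 331, 331, 334, 334, 336, 336, 336, 335, 334, 314, 246, 136, 86, 87, 81, 70, 125, 320, 409, 333, 285, 285, 286, 291, 291, 288, 288, 288, 290, 289, 288, 285, 284, 280, 279, 280, 282]
w13 165 [138, 137, 137, 136, 135, 136, 133, 132, 130, 129, 133, 130, 264, 395, 428, 426, 423, 416, 404, 380, 347, 323, 322, 323, 326, 328, 331, 329, 328, 330, 328, 326, 309, 233, 87, 88, 90, 78, 66, 234, 367, 361, 281, 272, 273, 274, 274, 276, 274, 272, 277, 277, 279, 277, 276]
w13 172 [196, 164, 149, 142, 137, 135, 133, 136, 134, 132, 131, 130, 130, 124, 124, 173, 325, 421, 417, 413, 410, 399, 376, 347, 318, 313, 313, 315, 314, 313, 313, 316, 314, 317, 316, 316, 259, 91, 88, 80, 68, 203, 348, 370, 285, 274, 276, 278, 278, 273, 270, 2
[... 450 characters left out ...]
 335, 337, 336, 337, 313, 221, 77, 126, 318, 415, 356, 285, 286, 290, 291, 291, 290, 291, 289, 291, 290, 287, 285, 285, 282, 280, 282]
w14 165 [202, 201, 186, 162, 146, 141, 138, 138, 138, 133, 135, 133, 135, 131, 130, 128, 133, 215, 357, 426, 423, 422, 416, 404, 380, 350, 325, 322, 322, 322, 326, 328, 328, 329, 328, 328, 328, 280, 138, 73, 233, 367, 364, 287, 272, 274, 276, 275, 276, 274, 273, 276, 278, 277, 278]
w14 172 [200, 200, 202, 205, 205, 207, 195, 162, 147, 142, 136, 135, 133, 132, 133, 130, 129, 127, 128, 126, 174, 328, 421, 417, 414, 413, 402, 377, 346, 316, 313, 312, 313, 313, 314, 312, 313, 315, 316, 316, 264, 97, 145, 320, 388, 308, 273, 277, 276, 276, 274, 271, 270, 268, 269]
```

View pics/cmp.png

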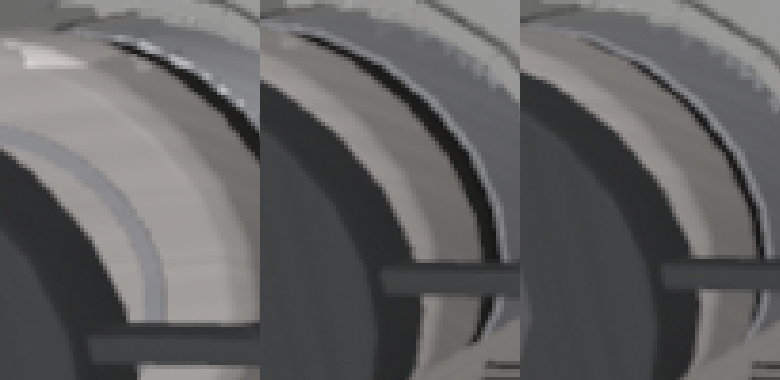

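Emit:
apply_moves(
  commands=[
    [[0,0,30],0,0],
    [[0,0,45],0,0],
    [[0,0,45],0,0],
    [[0,0,45],0,0],
    [[0,0,45],0,0],
    [[-5,-10,22],0,0],
    [[-15,-38,0],0,0],
    [[-18,-40,0],0,0],
    [[-16,-40,0],0,0],
    [[-12,-28,0],0,0],
    [[-4,-10,0],0,0],
    [[0,0,0],0,0],
  ],
)

```text
time: 30.5
tcp_pos: [0.4855, 0.0979, 0.3417]
tool_rot: [[-1.0, -0.004, 0.001], [-0.004, 1.0, 0.003], [-0.001, 0.003, -1.0]]
contact_force: [2.3, 1.3, 0.6]
width: 0.0429
```

Emit:
apply_moves(
  commands=[
    [[0,0,0],0,0],
    [[0,0,0],0,0],
  ],
)

```text
time: 30.7
tcp_pos: [0.486, 0.1004, 0.3407]
tool_rot: [[-1.0, -0.007, -0.0], [-0.007, 1.0, -0.0], [0.0, -0.0, -1.0]]
contact_force: [-0.8, -0.7, 0.1]
width: 0.0427
```

```bash
python3 look.py w15
```

```text
[0.41045057 0.09919016 0.48325071] [[-0.006782003165708691, 0.9539587169271123, 0.2998612526350082], [0.999976725226859, 0.006692985250516579, 0.0013239913147830853], [-0.0007439338852144651, 0.2998632527456678, -0.9539819056015478]]
[ 0.95508852 -0.22559707 -0.49081594] [0.48593747 0.10025064 0.34051876] 0.04271756005837949
```

View pics/w15.png

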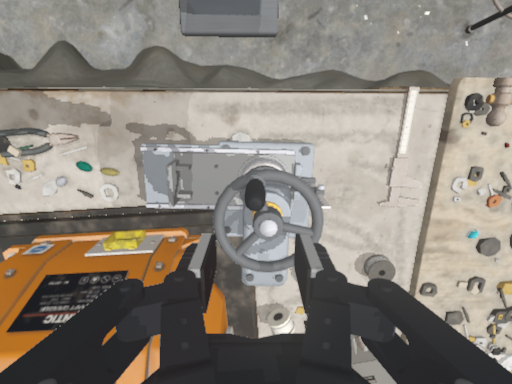

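Emit:
apply_moves(
  commands=[
    [[0,0,-25],0,0],
    [[0,0,-40],0,0],
    [[0,0,-28],0,0],
    [[0,0,-16],0,0],
    [[0,0,0],0,0],
    [[0,0,0],0,0],
  ],
)

```text
time: 31.35
tcp_pos: [0.486, 0.0994, 0.2319]
tool_rot: [[-1.0, -0.006, -0.001], [-0.006, 1.0, -0.001], [0.001, -0.001, -1.0]]
contact_force: [-0.7, 0.9, 1.1]
width: 0.0429
```

Emit:
apply_moves(
  commands=[
    [[0,0,0],0,-0.6],
    [[0,0,0],0,-1],
    [[0,0,0],0,-1],
    [[0,0,0],0,-1],
    [[0,0,0],0,-1],
  ],
)

```text
time: 31.85
tcp_pos: [0.4864, 0.0995, 0.2328]
tool_rot: [[-1.0, -0.006, 0.001], [-0.006, 1.0, 0.002], [-0.001, 0.002, -1.0]]
contact_force: [-0.2, -0.4, 6.3]
width: 0.0167
```

Emit:
apply_moves(
  commands=[
    [[-2.0,11.6,-0.4],0,-1],
    [[1.2,11.7,-0.4],0,-1],
    [[4.2,11.1,-0.4],0,-1],
    [[7.0,9.6,-0.4],0,-1],
    [[9.0,7.4,-0.4],0,-1],
    [[0,0,0],0,-1],
    [[0,0,0],0,-1],
    [[0,0,0],0,-1],
  ],
)

```text
time: 32.65
tcp_pos: [0.5056, 0.1523, 0.2308]
tool_rot: [[-1.0, -0.007, 0.001], [-0.007, 1.0, 0.003], [-0.001, 0.003, -1.0]]
contact_force: [-0.3, 6.7, 3.1]
width: 0.017
```

Emit:
apply_moves(
  commands=[
    [[0,0,0],0,-0.3],
    [[0,0,0],0,0],
    [[0,0,0],0,0],
  ],
)

```text
time: 32.95
tcp_pos: [0.5051, 0.1504, 0.2299]
tool_rot: [[-1.0, -0.005, -0.0], [-0.005, 1.0, 0.0], [0.0, 0.0, -1.0]]
contact_force: [0.4, -0.7, 0.4]
width: 0.0427
```

Emit:
apply_moves(
  commands=[
    [[0,0,25],0,0],
    [[0,0,45],0,0],
    [[0,0,40],0,-1],
    [[10,20,0],0,-1],
    [[15,30,0],0,-1],
    [[15,35,0],0,-1],
    [[11,28,-20],0,-1],
    [[0,0,-40],0,-1],
    [[0,0,-45],0,-1],
    [[0,0,-45],0,-1],
    [[0,0,-40],0,-1],
    [[0,0,-30],0,-1],
  ],
)

```text
time: 34.15
tcp_pos: [0.5552, 0.2629, 0.1171]
tool_rot: [[-1.0, -0.005, -0.002], [-0.005, 1.0, -0.001], [0.002, -0.001, -1.0]]
contact_force: [0.6, -0.3, -0.5]
width: -0.0002
```

Emit:
apply_moves(
  commands=[
    [[0,0,-12],0,-1],
    [[0,0,0],0,-1],
    [[0,0,0],0,-1],
    [[0,0,0],0,-1],
  ],
)

```text
time: 34.55
tcp_pos: [0.557, 0.2639, 0.1094]
tool_rot: [[-1.0, -0.005, 0.002], [-0.005, 1.0, 0.002], [-0.002, 0.002, -1.0]]
contact_force: [-0.3, 0.1, 0.7]
width: 0.0004
```

```bash
python3 look.py w16
```

```text
[0.48117084 0.26252818 0.25181271] [[-0.005233597947214838, 0.9534325204287191, 0.3015610028525983], [0.9999856428201591, 0.004642997870647099, 0.0026752054732551364], [0.001150480802915506, 0.3015706742369209, -0.9534431314106829]]
[-0.58042693 -0.63647647  1.70861072] [0.55682426 0.26390734 0.10920883] 0.00038522709992952974
```

View pics/w16c.png

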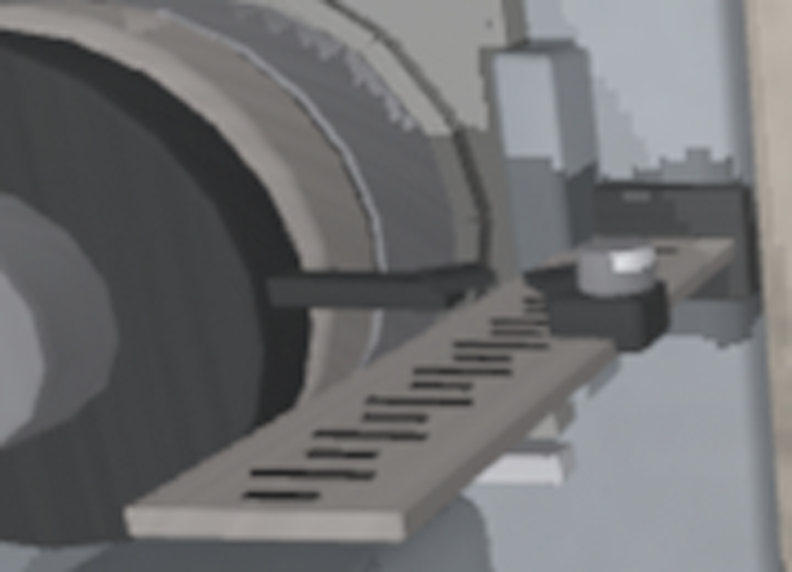

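Run:
```python
from tri import *
V5=dict(V1,eye=[0.48117084,0.26252818,0.25181271],rotation=[[-0.0052336,0.9534325,0.301561],[0.99998564,0.004643,0.0026752],[0.00115048,0.30157067,-0.95344313]])
OBS.append((V5,c(491,273),c(527,278),.030))
r=fit(OBS); print(r.x, np.round(r.fun,2))
# fix dx=0
def f2(q): 
    o=[]
    for v,pp,ii,d in OBS:
        X=atz(v,*ii,.086); o+=list(np.subtract(proj(v,X+[0,-q[0],q[1]-d]),pp))
    return o
r=least_squares(f2,[.003,.03]);print(r.x,np.round(r.fun,2))
for z in (-.002,0,.001,.002): print(z,[(np.array(proj(V5,atz(V5,*c(527,278),.086)+[0,-g,z]))-[0,120])*4.4 for g in (.003,.004,.005)])
a=cv2.imread('pics/w16.png').sum(2)
for row in (145,155,165,172): print(row,a[row,60:95].tolist())
```

```text
[ 0.00359591 -0.00075675  0.03130924] [ 0.06 -0.54  0.3  -0.07 -1.47  0.58  0.21 -0.36  0.96  0.48]
[0.00492034 0.02882522] [ 0.1  -0.76  0.3   0.09 -1.42  0.62  0.18 -0.3   0.89  0.57]
-0.002 [array([511.70030827, 273.94225321]), array([504.43070956, 273.90788622]), array([497.16088736, 273.87351817])]
0 [array([504.9506578, 277.8959436]), array([497.60042165, 277.86125734]), array([490.24995702, 277.82656999])]
0.001 [array([501.51944167, 279.90582045]), array([494.1282122, 279.8709724]), array([486.73675171, 279.83612326])]
0.002 [array([498.04978937, 281.93821177]), array([490.61710677, 281.90320047]), array([483.18419055, 281.86818807])]
145 [344, 346, 348, 352, 352, 350, 352, 349, 325, 279, 349, 424, 370, 300, 293, 295, 295, 294, 297, 299, 299, 299, 296, 294, 291, 294, 294, 296, 355, 421, 405, 347, 346, 435, 466]
155 [426, 415, 395, 367, 339, 330, 331, 329, 328, 328, 330, 332, 335, 335, 335, 339, 316, 288, 365, 410, 330, 282, 287, 291, 291, 291, 287, 291, 290, 290, 291, 286, 285, 284, 282]
165 [131, 177, 329, 424, 421, 420, 417, 402, 379, 351, 325, 325, 321, 320, 322, 325, 327, 328, 328, 328, 311, 259, 320, 401, 342, 277, 273, 275, 274, 276, 275, 275, 273, 276, 279]
172 [130, 132, 129, 128, 174, 292, 383, 416, 414, 410, 401, 376, 346, 316, 315, 314, 313, 311, 313, 314, 311, 312, 313, 278, 291, 385, 352, 278, 276, 279, 279, 277, 273, 272, 270]
```

Run:
```python
from h import *
print(readout.get_state()['joint_positions'])
```

```text
[-56.50481182  30.17109837  33.57392004 107.35820853 -21.75526077
  48.7853752   78.35988031]
```

Emit:
apply_moves(
  commands=[
    [[0,15,0],0,-1],
    [[-5,15,0],6,-1],
    [[-10,15,0],6,-1],
    [[-12,12,0],7,-1],
    [[-12,5,0],7,-1],
    [[-12,0,0],7,-1],
    [[-10,0,0],6,-1],
    [[-6,0,0],6,-1],
    [[0,0,0],0,-1],
    [[0,0,0],0,-1],
    [[0,0,0],0,-1],
  ],
)

```text
time: 35.7
tcp_pos: [0.4895, 0.3259, 0.1079]
tool_rot: [[-0.705, -0.709, 0.0], [-0.709, 0.705, 0.0], [-0.0, 0.0, -1.0]]
contact_force: [-0.4, -0.3, 0.4]
width: 0.0
```

```bash
python3 look.py w17
```

```text
[0.4364613  0.27088585 0.25039816] [[-0.7089873526063453, 0.6726343373541283, 0.2118961586636627], [0.7052205334683124, 0.6766373793303463, 0.2117211752934207], [-0.0009659290410207446, 0.299541157614661, -0.9540828904639018]]
[-0.26175562 -0.06029092  0.21102184] [0.48944312 0.32566566 0.10771648] 0.00019206283037637132
```

View pics/w17.png

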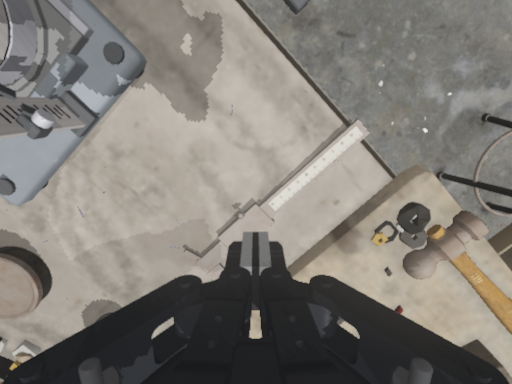

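Emit:
apply_moves(
  commands=[
    [[8,-8,0],0,-1],
    [[8,-8,0],0,-1],
    [[0,0,0],0,-1],
    [[0,0,0],0,-1],
    [[0,0,0],0,-1],
  ],
)

```text
time: 36.25
tcp_pos: [0.5049, 0.3095, 0.1075]
tool_rot: [[-0.703, -0.711, -0.001], [-0.711, 0.703, -0.0], [0.001, 0.0, -1.0]]
contact_force: [1.4, -0.8, -0.3]
width: 0.0001
```

```bash
sed -i 's/\[120:250,0:180\],None,fx=4.4,fy=4.4/[60:180,0:150],None,fx=5,fy=5/' look.py; python3 look.py w18
```

```text
[0.45215173 0.25446713 0.25013799] [[-0.7106667592100298, 0.6712385248805673, 0.2106931419625947], [0.7035285227704657, 0.6783092999895843, 0.21200026225465582], [-0.0006123743271451553, 0.2988901742510054, -0.9542873198014756]]
[ 0.82561838  0.23953063 -0.35271467] [0.50483124 0.30967131 0.10755341] 0.00010944381793152522
```

View pics/w18c.png

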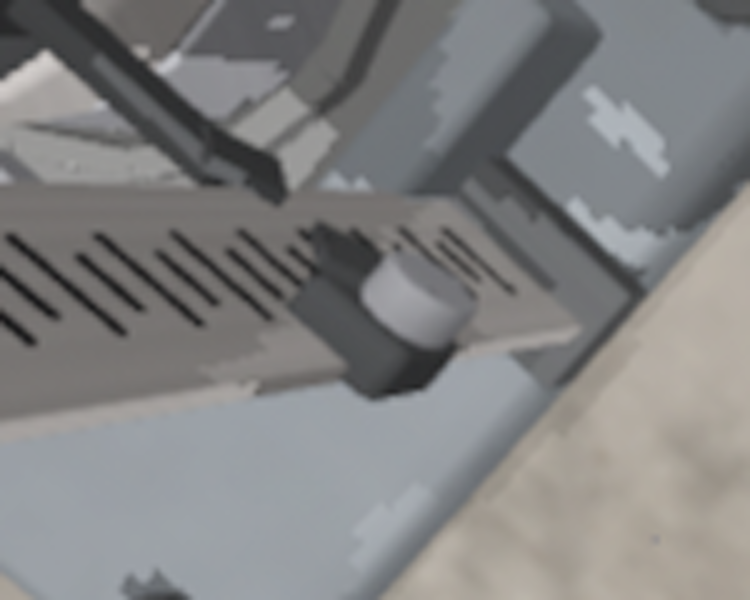

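Run:
```python
from tri import *
V5=dict(V1,eye=[0.48117084,0.26252818,0.25181271],rotation=[[-0.0052336,0.9534325,0.301561],[0.99998564,0.004643,0.0026752],[0.00115048,0.30157067,-0.95344313]])
V6=dict(V1,eye=[0.45215173,0.25446713,0.25013799],rotation=[[-0.71066676,0.67123852,0.21069314],[0.70352852,0.6783093,0.21200026],[-0.00061237,0.29889017,-0.95428732]])
k=lambda x,y:(x/5,60+y/5)
O5=(V5,c(491,273),c(527,278),.030); O6=(V6,k(283,194),k(318,225),.030)
for O in ([O5,O6],OBS+[O5,O6]):
    r=fit(O); print(r.x, r.x[2]-.03,np.round(r.fun,2))
X=atz(V6,*k(318,225),.086);print(X)
for z in (-2,-1,0,1,2): print(z,[((np.array(proj(V6,X+[0,-g/1e3,z/1e3]))-[0,60])*5).round(0) for g in (3,4,5)])
im=cv2.imread('pics/w18.png')[80:130,30:90]; cv2.imwrite('pics/w18z.png',cv2.resize(im,None,fx=12,fy=12,interpolation=cv2.INTER_NEAREST))
```

```text
[ 0.00271412 -0.00181115  0.03392196] 0.003921956800421185 [ 0.1  -0.04 -0.08 -0.03]
[ 0.00380462 -0.0006412   0.03104534] 0.0010453356817851818 [-0.06 -0.5   0.21 -0.   -1.58  0.64  0.1  -0.3   0.85  0.55  0.5   0.12]
[0.52779769 0.18176158 0.086     ]
-2 [array([307., 205.]), array([299., 198.]), array([291., 191.])]
-1 [array([301., 205.]), array([293., 198.]), array([285., 191.])]
0 [array([295., 205.]), array([287., 198.]), array([279., 191.])]
1 [array([289., 205.]), array([281., 198.]), array([273., 191.])]
2 [array([283., 204.]), array([275., 198.]), array([267., 191.])]
```

View pics/w18z.png

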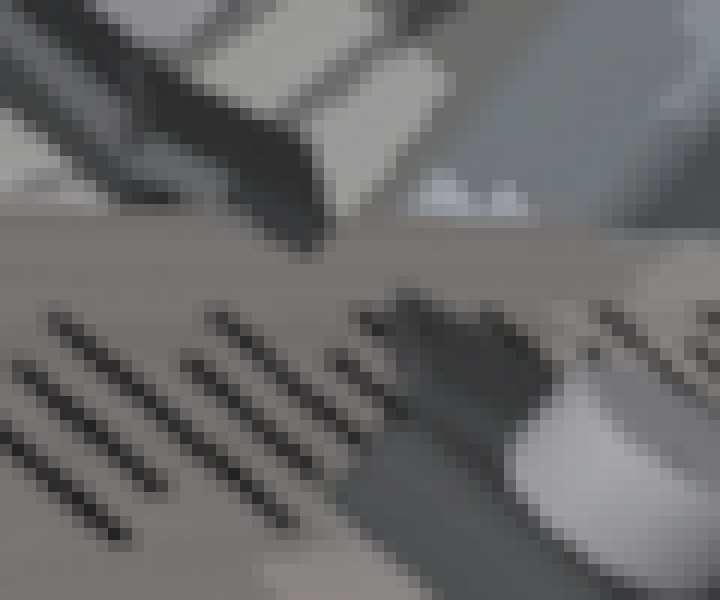

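Run:
```python
from h import *
p=get_image('top'); cv2.imwrite('pics/tend.png',cv2.resize(p['image'][130:290,130:390],None,fx=3,fy=3)); s=readout.get_state(); print(s['contact_force'],s['time'])
r=regions_of(p,'vernier_caliper')+regions_of(p,'side_cutter'); print([(a['conf'],a['rect']) for a in r])
```

```text
[ 0.63302677  0.01683388 -0.09853913] 36.35
[(0.92, [148.3, 232.6, 18.3, 63.3]), (0.64, [245.2, 210.1, 102.7, 65.4]), (0.86, [356.7, 231.0, 43.4, 15.2]), (0.16, [222.8, 219.0, 48.5, 47.6])]
```

View pics/tend.png

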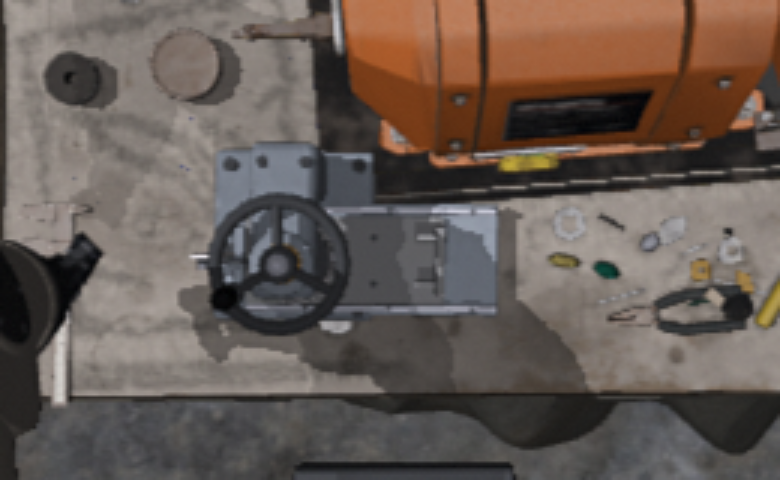

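The shuttle is still home, nothing on the bench has moved, and the gripper is clear.

```bash
python3 -c "
from plant import job_done; print(job_done())"
```

```text
the job is handed in; nothing more can be done
None
```

I pushed the shuttle in against its stop, cranked the handwheel about 3.0 turns clockwise (30 mm of ram travel), let go and handed the job in. No verdict is reported. The clock stood at 36 s of the 72 s allowed just before that.

- **Shuttle:** at the stop the tool stopped moving while the push force rose to 23 N. The top picture puts the push plate about 1.5 mm from where it should be when home.
- **Pointer level:** by my measurements it stands about 0 to 1 mm above the index, inside the 2 mm limit.
    - The dark gap under the back has all but closed.
    - The handwheel's starting height gives about 0.2 mm above the index. Fitting all the pictures together gives about 1.0 mm above.
    - One fit that forced the pointer and index into the same plane put it about 1.2 mm below. A fit from the last two pictures alone gave 3.9 mm above, but that would need a larger starting gap than the stated 31 mm, so I discounted it.
- **Clear of everything:** the last force reading was near zero with the gripper away from the press. The tin, spool, caliper and side cutter lie where they were in the top picture.

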